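# Erect the fold-flat vanity organiser around the spray can

### The arm

A 6-joint arm with a two-finger parallel gripper is mounted at the origin on the work surface. World frame = base frame: x ahead of the robot, y to its left, z up, the work surface at z = 0. Lengths are in mm, angles in degrees, forces in N, time in s.
With the tool pointing down it reaches from about 250 to 850 mm from the base axis. Payload 12.5 kg.
Tool frame: the origin (TCP) lies on the centre line of the jaws, within the pads' length; the fingertips stand 17 mm ahead of it and the grasp point (between the pads) lies 2 mm behind it (ctrl.nose_length is the distance from the TCP to the fingertips, in mm); z points along the fingers, y is the line along which they close (so a half turn about z gives the same grasp; the last joint's range is limited). The gripper opens to 93 mm and grips with 3 to 60 N. Pads are 15 mm wide; open, the fingers measure 128 mm over their backs; the gripper's body (75 mm by 188 mm) begins 65 mm behind the grasp point.
Start: joints at [-70.279, 20.094, 94.641, -0, 65.266, -4.847], TCP at [228.695, -500.183, 213.033] pointing down, gripper open.
Joint ranges: [-157.81, 157.81], [-45, 120.19], [0.68, 151.7], [-89.99, 269.99], [4.06, 180], [-164.3, 164.3]. Speed limits (degrees/s): [127.2, 127.2, 159.86, 180, 180, 180].

### API

Orientations are given as [roll, pitch, yaw] about the fixed x, y, z axes, in that order (R = Rz(yaw) Ry(pitch) Rx(roll)).
In Python, from cell import ctrl, optics, nets gives the robot as it stands.
- The arm moves only by the shell command python3 -m inch 'ROWS'. ROWS is JSON, a list of rows, each an object of numbers: "tx", "ty", "tz": the shift along the tool's x, y, z in mm; "ax", "ay", "az": the turn, a rotation vector about the tool's x, y, z in rad; "hand": the opening, from 0 (shut) to 1 (fully open). In form: [{"tx": .., "ty": .., "tz": .., "ax": .., "ay": .., "az": .., "hand": ..}, ...]. A call has exactly 10 rows; each row shifts and turns the commanded pose from where the row before left it, along the tool's axes as they then stand; what a row does not reach is not made up. A row lasts 1/12 s, in which the tool goes at most 41.7 mm and 7.16 degrees, less where a joint would pass 70% of its speed; a pose out of reach is approached as far as the arm can. A call with a gripper value outside its range is refused whole. The fingers move at their own pace and stop on an object; the grip force is fixed at half the most. Time passes only in rows, so rows that do not move let the fingers close, or fill a call up. It gives the time, the measured TCP pose, the force, the opening and the grip force at its end, in the units of the state.
- ctrl.get_obs(): the state, without advancing time (a new reading comes with each control period).
- optics.snapshot(name): name is "scene" or "top" or "wrist"; returns a dict with "img" (420x560x3 uint8, blue, green, red), "intrinsics" (3x3 intrinsics, pixels), "k1" (the pictures are not rectified: a ray, as slopes to the right and down, at radius r is drawn at 1 + k1 r^2 times it, then the intrinsics apply), "cam_to_world" (4x4, takes a point from camera to world coordinates). Camera axes: x right, y up, looking along -z (the intrinsics and any distortion apply to the point x, -y, -z); pixel columns grow to the right and rows downward; lengths in mm; the calibration is good to about 2 mm. A picture is of the moment at which its call begins. There is no depth.
- ctrl.job_done(): hands the job in; it is judged then, once.
Trained networks look in a picture, given as the dict that the camera call returned (one of the last four; its "shot" number tells which), for a name from the list of things; names that differ only in an ending like _2 or _b are one class to them, and where a whole thing is asked for, a point or a joint stands for the part that bears it (a point fixed in the world has none). Each returns a list of dicts, best first, with "conf" (0 to 1); they miss things now and then, are a little off and sometimes report something else, mostly with a low value. They report only what shows in the picture. A call takes as long as a camera call.
- nets.recognise(target, picture): "location" ([x, y, z] in mm, in world coordinates, good to about 4 mm: the middle of the surface that is visible of it).
The state is a dict: "time": time; "joint_positions": joint angles; "qd": joint speeds; "tau": joint torques, N m; "tool_pos": TCP position; "orientation": TCP orientation; "force": force on the tool from outside, world axes, zero at the start; "wrist_torque": the same for the moment, N m; "finger_gap": finger opening in mm; "finger_force": force on a finger pad.
Only numpy, scipy, OpenCV 4.12 (cv2) and the standard library are available. Lean on these libraries where they do the work, as an engineer would, in place of code of your own. Each camera call takes 0.05 s, during which the arm holds its last target. There are 200 camera calls.

### The job

Put up the fold-flat wooden organiser on the vanity counter: first stand its left and right walls upright while the spray can still lies on the flat front wall, then roll the can off the front wall onto the base without lifting it, and last raise the front wall to close the box with the can lying inside. Leave the jar, the perfume bottle, the hairbrush and the straightener stand where they are.

Things in the scene. Friction and masses are not known exactly. Their poses are not given: they have to be found in the camera images.
- organiser: Fixed brown wooden organiser, turned up to 86 degrees: square base 124 x 124 mm, 18 mm thick, fixed back wall (8 mm thick, top at 78 mm) on its +x side, hinged walls on its -x (front), +y (left), -y (right) sides. Origin: centre of the base's underside, on the counter; z up. Hinge lines: the base's upper edges, 62 mm from the origin, 18 mm above the counter.
- front_wall (a joint): Hinge of the front wall (across from the back wall), rad: 0 flat (at the start), 1.571 upright (stop). Each hinged wall: 122 mm wide, 50 mm high, 8 mm thick, plain wood, with a pull tab in the middle of its free edge. Flat, its upper face (later the inner face) is flush with the base, 10 mm of air beneath. Stiff hinges: a wall stays where it is left; about 2 N at the tab moves it.
- left_wall (a joint): Hinge of the left wall (organiser +y side), rad: 0 flat, 1.571 upright (stop); starts between 0 and 0.5. Same wall and tab as the front.
- right_wall (a joint): Hinge of the right wall (organiser -y side), rad: 0 flat, 1.571 upright (stop); starts between 0 and 0.5. Same wall and tab as the front.
- front_tab (a point): Grip point in the middle of the front wall's pull tab, 67 mm from the hinge line, mid-thickness; moves with the wall. The tab is 22 mm wide (along the hinge), 8 mm thick and reaches from 50 to 82 mm from the hinge line. Pinched across its width, it can pivot between the fingers as the wall rises.
- left_tab (a point): The same point of the left wall's pull tab.
- right_tab (a point): The same point of the right wall's pull tab.
- can: Plain aluminium spray can with a grey cap, 44 mm in diameter, 100 mm long, about 180 g, lying on the flat front wall parallel to its hinge, its axis about 26 mm outside the hinge line; rolls easily. Origin: on its axis, mid-length (40 mm above the counter on the wall or base); x along its axis; z is up at the start and turns as it rolls.
- jar: Bystander: round orange ceramic jar with a knobbed lid, 70 mm in diameter, 94 mm high, standing in a corner between the front wall and one side wall. Origin: centre of its underside.
- perfume: Bystander: amber glass perfume bottle 58 x 44 x 66 mm with a black cap, 95 mm high in all, standing in the other corner beside the front wall. Origin: centre of its underside.
- brush: Bystander: dark wooden paddle hairbrush 207 mm long, 60 mm wide, 33 mm high, lying pointing away from the robot on its right (-y) side, bristles up. Origin: under the place where handle and head meet; x points to the head.
- stand: Bystander: black straightener stand with the closed straightener upright in it, foot 100 x 120 mm, 215 mm high. Origin: centre of its underside.

How it is judged (in metres and radians):
On the way, in this order (a step that is already met when the one before it is completed fails the run):
1. left and right walls within 8 degrees of upright while the can still lies on the front wall (axis at least 13 mm outside the front hinge line) and that wall is flat (under 6 degrees) (value of joint each of left_wall, right_wall above 1.43 rad and x of can in the frame of organiser below -0.075 m and value of joint front_wall below 0.105 rad), for 0.2 s.
2. the can has rolled (turned over 35 degrees from how it lay, not merely slid) onto the base, axis at least 19 mm inside the front hinge line, while the front wall is still flat (under 6 degrees) (x of can in the frame of organiser between -0.043 and 0.043 m and y of can in the frame of organiser between -0.03 and 0.03 m and z of can in the frame of organiser below 0.048 m and angle between can's own z axis and vertical above 0.61 rad and value of joint front_wall below 0.105 rad), for 0.2 s.
At the end, for the whole second after the job is handed in: The front, left and right walls all stand within 8 degrees of upright, and the can lies at rest on the organiser's base between the four walls (its centre within 43 mm of the base's middle front to back and within 30 mm sideways, lying flat on the base within 8 mm) (value of joint each of front_wall, left_wall, right_wall above 1.43 rad and x of can in the frame of organiser between -0.043 and 0.043 m and y of can in the frame of organiser between -0.03 and 0.03 m and z of can in the frame of organiser below 0.048 m and linear speed of can below 0.03 m/s); the robot touches nothing.
It fails at once if the can is lifted instead of rolled: its axis rises more than 18 mm above where it lies on the wall or base (z of can in the frame of organiser above 0.058 m).
It fails at once if the orange jar is moved more than 20 mm or tipped more than 17 degrees (distance of jar from where it was at the start of the episode above 0.02 m or angle between jar's own z axis and vertical above 0.3 rad).
It fails at once if the perfume bottle is moved more than 20 mm or tipped more than 17 degrees (distance of perfume from where it was at the start of the episode above 0.02 m or angle between perfume's own z axis and vertical above 0.3 rad).
It fails at once if the hairbrush is moved more than 20 mm (distance of brush from where it was at the start of the episode above 0.02 m).
It fails at once if the straightener stand is moved more than 20 mm or tipped more than 17 degrees (distance of stand from where it was at the start of the episode above 0.02 m or angle between stand's own z axis and vertical above 0.3 rad).
It also fails if it takes over 67 s, if anything falls off the work surface, if the arm or the gripper's body presses on something with over 40 N, if the wrist force passes 120 N, or if a joint passes its speed limit or range.

## Working session

There is one attempt and no reset: what is moved stays moved. The work goes in short steps, Python scripts to look and compute and a shell command to move; the robot and the scene stay as the last step left them, time stands still between calls to the robot, and variables do not carry over. Pictures are saved under pics/ and viewed, at most 10 in all, crops included, and the job is handed in when it is done.

```bash
ls; mkdir -p pics
python3 - <<'E'
from cell import ctrl, optics, nets
import cv2,numpy as np
for c in ("scene","top"):
    s=optics.snapshot(c); cv2.imwrite(f"pics/{c}0.png",s["img"])
    print(c,np.round(s["intrinsics"],1).tolist(),s["k1"],np.round(s["cam_to_world"],3).tolist())
    for n in ["organiser","front_tab","left_tab","right_tab","can","jar","perfume","brush","stand","front_wall","left_wall"]:
        print(n,[(np.round(d["location"]).tolist(),round(d["conf"],2)) for d in nets.recognise(n,s)[:4]])
print(ctrl.get_obs())
E
```

```text
pics
scene [[433.7, 0.0, 279.7], [0.0, 433.7, 206.8], [0.0, 0.0, 1.0]] -0.09298019482239571 [[0.811, -0.458, 0.362, 1011.486], [0.584, 0.618, -0.527, -634.975], [0.017, 0.639, 0.769, 1035.76], [0.0, 0.0, 0.0, 1.0]]
organiser [([570.0, 45.0, 18.0], 0.7)]
front_tab [([504.0, -6.0, 18.0], 0.72)]
left_tab [([541.0, 136.0, 26.0], 0.71)]
right_tab [([608.0, -41.0, 31.0], 0.62)]
can [([504.0, 9.0, 59.0], 0.8), ([614.0, 431.0, 67.0], 0.43)]
jar [([435.0, 106.0, 59.0], 0.58)]
perfume [([505.0, -115.0, 67.0], 0.56)]
brush [([615.0, -374.0, 20.0], 0.61)]
stand [([614.0, 430.0, 69.0], 0.6)]
front_wall [([506.0, -3.0, 17.0], 0.69)]
left_wall [([538.0, 136.0, 28.0], 0.89)]
top [[504.8, 0.0, 280.7], [0.0, 504.8, 218.2], [0.0, 0.0, 1.0]] -0.0821881672586266 [[0.013, 0.998, -0.068, 456.493], [-1.0, 0.014, 0.01, 27.816], [0.01, 0.067, 0.998, 1499.991], [0.0, 0.0, 0.0, 1.0]]
organiser [([576.0, 51.0, 20.0], 0.93)]
front_tab [([497.0, -95.0, 66.0], 0.63), ([469.0, 11.0, 18.0], 0.51), ([574.0, 54.0, 19.0], 0.46)]
left_tab [([538.0, 135.0, 30.0], 0.8)]
right_tab [([608.0, -33.0, 32.0], 0.78), ([540.0, 137
[... 242 characters left out ...]
8.0], 0.9)]
{'time': 1.2, 'joint_positions': array([-7.02804966e+01,  2.00922273e+01,  9.46409666e+01, -2.38204430e-03,
        6.52655316e+01, -4.84782303e+00]), 'qd': array([-0.04914094,  0.03147146, -0.0225082 , -0.16644959, -0.06707339,
        0.037985  ]), 'tau': array([-3.88560475e-04, -4.97251475e+01, -2.85487193e+01,  6.99604698e-02,
        2.20714282e-02, -3.73546357e-05]), 'tool_pos': array([ 228.67347076, -500.19536691,  213.04731465]), 'orientation': array([1.79998913e+02, 2.26349296e-03, 2.45683231e+01]), 'force': array([ 0.19727319, -0.60708651, -0.44452708]), 'wrist_torque': array([ 0.01963765,  0.01996911, -0.00971437]), 'finger_force': 0.0, 'finger_gap': 93.08164769647237}
```

Run:
```python
import cv2
a=cv2.imread("pics/top0.png"); b=cv2.imread("pics/scene0.png")
cv2.imwrite("pics/t1.png",cv2.resize(a[90:300,170:450],(800,600),interpolation=cv2.INTER_CUBIC))
cv2.imwrite("pics/s1.png",cv2.resize(b[90:300,80:360],(800,600),interpolation=cv2.INTER_CUBIC))
```

```text
(no output)
```

View pics/t1.png

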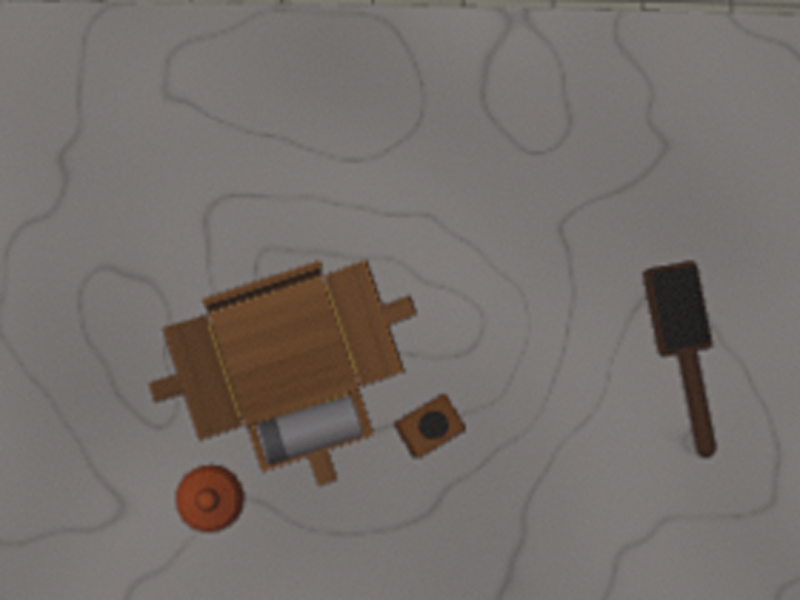

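View pics/s1.png

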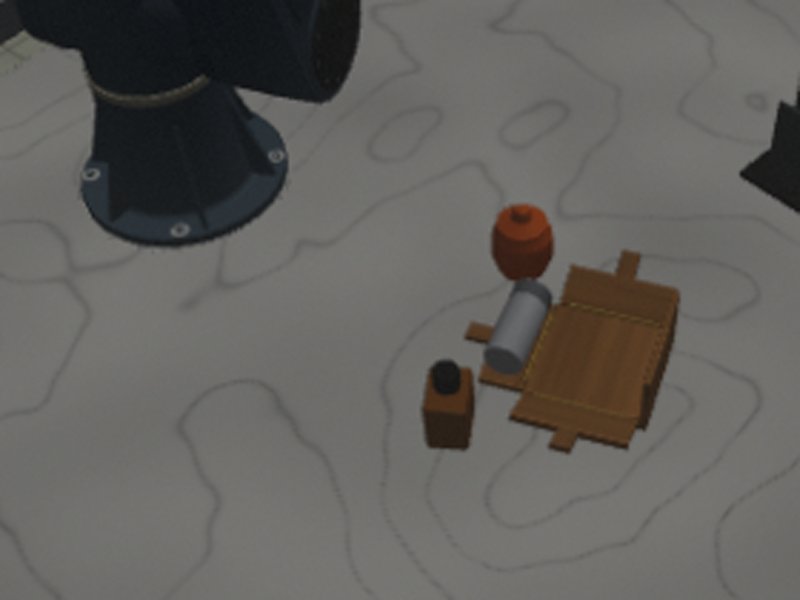

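The top crop shows the organiser with front tab end at (326,485), left tab end at (152,388) and right tab end at (413,305). The can is on the front wall, with the jar at (209,498) and the perfume at (431,425). The scene crop shows tab ends at (468,330) front, (629,252) left and (562,450) right. I'll fit the pose from both views.

```bash
cat > h.py <<'E'
import numpy as np
K={"scene":([433.7,279.7,206.8],-0.09298,np.array([[0.811,-0.458,0.362,1011.486],[0.584,0.618,-0.527,-634.975],[0.017,0.639,0.769,1035.76]])),
"top":([504.8,280.7,218.2],-0.082188,np.array([[0.013,0.998,-0.068,456.493],[-1.0,0.014,0.01,27.816],[0.01,0.067,0.998,1499.991]]))}
def proj(c,p):
    (f,cx,cy),k,T=K[c]; q=(np.atleast_2d(p)-T[:,3])@T[:,:3]
    s=np.c_[q[:,0],-q[:,1]]/-q[:,2:]; s=s*(1+k*(s**2).sum(1,keepdims=True)); return s*f+[cx,cy]
def org(p,o):  # organiser local (mm) -> world
    x,y,w=o; c,s=np.cos(w),np.sin(w); p=np.atleast_2d(p)
    return np.c_[x+c*p[:,0]-s*p[:,1], y+s*p[:,0]+c*p[:,1], p[:,2]]
def wall(side,along,r,t,th,h=18): # t: depth below inner face
    o=62+r*np.cos(th)+t*np.sin(th); z=h+r*np.sin(th)-t*np.cos(th)
    return {"f":[-o,along,z],"l":[along,o,z],"r":[along,-o,z]}[side]
E
python3 - <<'E'
from h import *
from scipy.optimize import least_squares
off={"top":(170,90),"scene":(80,90)}
def pts(v):
    x,y,w,h,a,b=v
    H=[[62,62,h],[-62,62,h],[62,-62,h],[-62,-62,h]]
    W=[wall("l",0,82,0,a,h),wall("r",0,82,0,b,h),wall("f",0,82,0,0,h),wall("l",61,50,0,a,h),wall("l",-61,50,0,a,h),wall("r",61,50,0,b,h),wall("r",-61,50,0,b,h)]
    F=[wall("f",61,50,0,0,h),wall("f",-61,50,0,0,h)]
    return org(H+W,(x,y,w)),org(H+W+F,(x,y,w))
S=np.array([[663,317],[560,302],[637,413],[527,393],[629,252],[562,450],[468,330],[679,291],[571,267],[627,440],[512,415]])/2.857+off["scene"]
T=np.array([[208,315],[243,418],[325,275],[358,380],[152,388],[413,305],[326,485],[165,328],[201,438],[367,262],[403,371],[262,469],[371,435]])/2.857+off["top"]
def r(v):
    s,t=pts(v); return np.r_[(proj("scene",s)-S).ravel(),(proj("top",t)-T).ravel()]
o=least_squares(r,[575,50,.33,18,.2,.2],loss="soft_l1")
v=o.x; print(np.round(v,3),np.degrees(v[2])); print(np.round(r(v).reshape(-1,2),1).tolist())
O=v[:3]
for s,a in zip("lrf",[v[4],v[5],0]):
    print(s,org(wall(s,0,67,4,a),O).round(1), org(wall(s,0,67,4,1.571),O).round(1))
w=v[2];R=np.array([[np.cos(w),-np.sin(w)],[np.sin(w),np.cos(w)]])
for n,p in dict(jar=(429,116),perf=(502,-100),can=(504,9)).items(): print(n,((np.array(p)-O[:2])@R).round())
# can axis end points in the top crop -> z=62 ridge
E
```

```text
[5.73717e+02 4.87730e+01 3.34000e-01 1.76060e+01 2.79000e-01 3.75000e-01] 19.15503973498835
[[1.6, 4.6], [-1.0, 0.7], [0.5, 2.4], [-1.8, -0.7], [0.9, 0.1], [-1.4, -0.8], [-0.4, -0.5], [-0.4, -0.5], [-0.1, -0.7], [-0.2, 2.0], [-1.4, 0.2], [-0.3, -1.4], [0.6, 2.4], [-1.4, -0.6], [0.4, 2.4], [-0.4, 0.9], [-0.3, -0.5], [0.4, -1.1], [-1.1, -1.0], [-0.7, 0.2], [-0.8, -1.5], [-0.1, -0.1], [-0.4, 0.7], [0.9, -0.6]]
l [[531.9 169.2  32.6]] [[552.1 111.1  85. ]]
r [[615.  -70.1  38.8]] [[595.4 -13.6  85. ]]
f [[451.9   6.4  14. ]] [[511.4  27.1  85. ]]
jar [-115.  111.]
perf [-117. -117.]
can [-79. -15.]
```

```bash
cat >> h.py <<'E'
from scipy.optimize import fsolve
def twist(p0,yaw0,p1,yaw1,n):
    "constant per-row tool-down shift/turn; returns tx,ty,tz,az"
    d=np.radians(yaw1-yaw0)/n
    def end(t):
        p=np.array(p0[:2],float); y=np.radians(yaw0)
        for _ in range(n):
            p+=[np.cos(y)*t[0]+np.sin(y)*t[1],np.sin(y)*t[0]-np.cos(y)*t[1]]; y+=d
        return p-p1[:2]
    t=fsolve(end,[1,1]); return np.round([t[0],t[1],-(p1[2]-p0[2])/n,-d],4)
E
python3 -c "
from h import *
print(twist([228.7,-500.2,213],24.57,[532,169,150],109.2,20))"
```

```text
[40.2876 -0.5973  3.15   -0.0739]
```

```bash
python3 -m inch '[{"tx":40.3,"ty":-0.6,"tz":3.15,"az":-0.0739,"hand":0.55},{"tx":40.3,"ty":-0.6,"tz":3.15,"az":-0.0739,"hand":0.55},{"tx":40.3,"ty":-0.6,"tz":3.15,"az":-0.0739,"hand":0.55},{"tx":40.3,"ty":-0.6,"tz":3.15,"az":-0.0739,"hand":0.55},{"tx":40.3,"ty":-0.6,"tz":3.15,"az":-0.0739,"hand":0.55},{"tx":40.3,"ty":-0.6,"tz":3.15,"az":-0.0739,"hand":0.55},{"tx":40.3,"ty":-0.6,"tz":3.15,"az":-0.0739,"hand":0.55},{"tx":40.3,"ty":-0.6,"tz":3.15,"az":-0.0739,"hand":0.55},{"tx":40.3,"ty":-0.6,"tz":3.15,"az":-0.0739,"hand":0.55},{"tx":40.3,"ty":-0.6,"tz":3.15,"az":-0.0739,"hand":0.55}]'
python3 -m inch '[{"tx":40.3,"ty":-0.6,"tz":3.15,"az":-0.0739,"hand":0.55},{"tx":40.3,"ty":-0.6,"tz":3.15,"az":-0.0739,"hand":0.55},{"tx":40.3,"ty":-0.6,"tz":3.15,"az":-0.0739,"hand":0.55},{"tx":40.3,"ty":-0.6,"tz":3.15,"az":-0.0739,"hand":0.55},{"tx":40.3,"ty":-0.6,"tz":3.15,"az":-0.0739,"hand":0.55},{"tx":40.3,"ty":-0.6,"tz":3.15,"az":-0.0739,"hand":0.55},{"tx":40.3,"ty":-0.6,"tz":3.15,"az":-0.0739,"hand":0.55},{"tx":40.3,"ty":-0.6,"tz":3.15,"az":-0.0739,"hand":0.55},{"tx":40.3,"ty":-0.6,"tz":3.15,"az":-0.0739,"hand":0.55},{"tx":40.3,"ty":-0.6,"tz":3.15,"az":-0.0739,"hand":0.55}]'
python3 - <<'E'
from cell import ctrl, optics, nets
import cv2,numpy as np
s=optics.snapshot("wrist"); cv2.imwrite("pics/w1.png",s["img"])
print(np.round(s["intrinsics"],1).tolist(),s["k1"],np.round(s["cam_to_world"],4).tolist())
for n in ["left_tab","left_wall","organiser","can","jar"]:
    print(n,[(np.round(d["location"]).tolist(),round(d["conf"],2)) for d in nets.recognise(n,s)[:3]])
o=ctrl.get_obs(); print(o["time"],o["tool_pos"],o["orientation"],o["joint_positions"])
E
```

```text
[[325.8, 0.0, 278.5], [0.0, 325.8, 208.7], [0.0, 0.0, 1.0]] 0.0255842743638217 [[0.416, 0.873, 0.2547, 299.7575], [-0.9094, 0.399, 0.1176, -469.1118], [0.001, -0.2805, 0.9599, 384.1002], [0.0, 0.0, 0.0, 1.0]]
left_tab []
left_wall []
organiser []
can []
jar []
1.5 [ 228.71040474 -500.18557431  213.03158736] [ 1.79998301e+02 -6.46613523e-04  2.45697027e+01] [-7.02780411e+01  2.00935225e+01  9.46414692e+01  8.67512050e-04
  6.52633696e+01 -4.84810681e+00]invalid input
invalid input
```

View pics/w1.png

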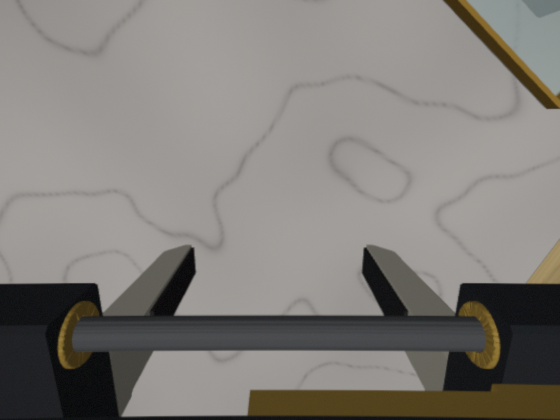

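The wrist view shows bare counter because the arm hasn't moved: the rows were refused, probably because they need every key. I'll retry with full rows.

```bash
python3 -m inch '[{"tx":40.3,"ty":-0.6,"tz":3.15,"ax":0,"ay":0,"az":-0.0739,"hand":0.55},{"tx":40.3,"ty":-0.6,"tz":3.15,"ax":0,"ay":0,"az":-0.0739,"hand":0.55},{"tx":40.3,"ty":-0.6,"tz":3.15,"ax":0,"ay":0,"az":-0.0739,"hand":0.55},{"tx":40.3,"ty":-0.6,"tz":3.15,"ax":0,"ay":0,"az":-0.0739,"hand":0.55},{"tx":40.3,"ty":-0.6,"tz":3.15,"ax":0,"ay":0,"az":-0.0739,"hand":0.55},{"tx":40.3,"ty":-0.6,"tz":3.15,"ax":0,"ay":0,"az":-0.0739,"hand":0.55},{"tx":40.3,"ty":-0.6,"tz":3.15,"ax":0,"ay":0,"az":-0.0739,"hand":0.55},{"tx":40.3,"ty":-0.6,"tz":3.15,"ax":0,"ay":0,"az":-0.0739,"hand":0.55},{"tx":40.3,"ty":-0.6,"tz":3.15,"ax":0,"ay":0,"az":-0.0739,"hand":0.55},{"tx":40.3,"ty":-0.6,"tz":3.15,"ax":0,"ay":0,"az":-0.0739,"hand":0.55}]'
```

```text
time: 2.33
tool_pos: [510.9, -222.4, 181.4]
orientation: [180.0, 0.0, 67.1]
force: [-0.2, -0.8, 0.4]
finger_gap: 51.3
finger_force: 0.0
```

```bash
python3 -m inch '[{"tx":40.3,"ty":-0.6,"tz":3.15,"ax":0,"ay":0,"az":-0.0739,"hand":0.55},{"tx":40.3,"ty":-0.6,"tz":3.15,"ax":0,"ay":0,"az":-0.0739,"hand":0.55},{"tx":40.3,"ty":-0.6,"tz":3.15,"ax":0,"ay":0,"az":-0.0739,"hand":0.55},{"tx":40.3,"ty":-0.6,"tz":3.15,"ax":0,"ay":0,"az":-0.0739,"hand":0.55},{"tx":40.3,"ty":-0.6,"tz":3.15,"ax":0,"ay":0,"az":-0.0739,"hand":0.55},{"tx":40.3,"ty":-0.6,"tz":3.15,"ax":0,"ay":0,"az":-0.0739,"hand":0.55},{"tx":40.3,"ty":-0.6,"tz":3.15,"ax":0,"ay":0,"az":-0.0739,"hand":0.55},{"tx":40.3,"ty":-0.6,"tz":3.15,"ax":0,"ay":0,"az":-0.0739,"hand":0.55},{"tx":40.3,"ty":-0.6,"tz":3.15,"ax":0,"ay":0,"az":-0.0739,"hand":0.55},{"tx":40.3,"ty":-0.6,"tz":3.15,"ax":0,"ay":0,"az":-0.0739,"hand":0.55}]'
python3 - <<'E'
from cell import ctrl, optics, nets
import cv2,numpy as np
s=optics.snapshot("wrist"); cv2.imwrite("pics/w2.png",s["img"])
np.savez("w2.npz",T=s["cam_to_world"])
for n in ["left_tab","left_wall","organiser","can","jar"]:
    print(n,[(np.round(d["location"]).tolist(),round(d["conf"],2)) for d in nets.recognise(n,s)[:3]])
o=ctrl.get_obs(); print(o["time"],o["tool_pos"],o["orientation"],o["joint_positions"])
E
```

```text
time: 3.17
tool_pos: [531.5, 171.3, 149.9]
orientation: [180.0, 0.0, 109.5]
force: [-0.5, 0.1, -0.3]
finger_gap: 51.1
finger_force: 0.0
left_tab [([540.0, 140.0, 20.0], 0.72)]
left_wall [([541.0, 140.0, 31.0], 0.75)]
organiser [([564.0, 79.0, 23.0], 0.59)]
can [([521.0, -3.0, 52.0], 0.82)]
jar [([430.0, 133.0, 73.0], 0.87)]
3.4667 [532.10382669 168.50008326 150.13866588] [1.79988677e+02 1.26741489e-02 1.09175010e+02] [ 1.27981434e+01  2.50866064e+01  9.69497945e+01 -1.33768003e-02
  5.79509391e+01 -6.36977081e+00]
```

View pics/w2.png

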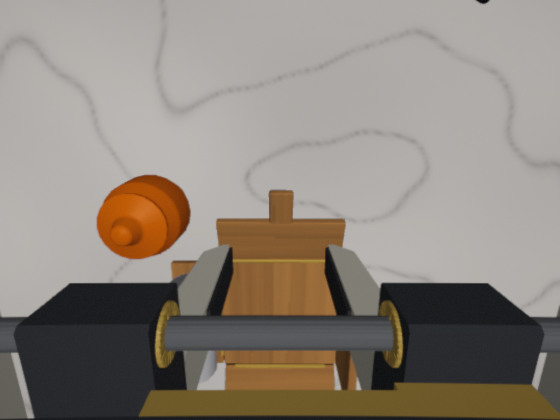

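Run:
```python
from h import *
import h
T=np.load("w2.npz")["T"][:3]; print(T.round(3).tolist())
h.K["w"]=([325.8,278.5,208.7],.02558,T)
O=(573.7,48.8,.3343)
for a in (.2,.279,.35):
  print(a,proj("w",org([wall("l",0,82,0,a),wall("l",0,82,8,a),wall("l",61,50,0,a),wall("l",-61,50,0,a),wall("l",61,50,8,a),wall("l",61,0,0,a),wall("l",-61,0,0,a)],O)).round().tolist())
```

```text
[[0.943, -0.32, -0.095, 505.242], [0.333, 0.905, 0.265, 243.537], [0.001, -0.282, 0.959, 321.009]]
0.2 [[279.0, 187.0], [279.0, 184.0], [343.0, 218.0], [214.0, 218.0], [342.0, 214.0], [338.0, 261.0], [218.0, 261.0]]
0.279 [[279.0, 190.0], [279.0, 186.0], [344.0, 221.0], [213.0, 220.0], [342.0, 216.0], [338.0, 261.0], [218.0, 261.0]]
0.35 [[279.0, 194.0], [279.0, 189.0], [344.0, 223.0], [212.0, 222.0], [343.0, 218.0], [338.0, 261.0], [218.0, 261.0]]
```

```bash
python3 -m inch '[{"tx":0.8,"ty":1.5,"tz":20,"ax":0,"ay":0,"az":0,"hand":0.5},{"tx":0,"ty":0,"tz":25,"ax":0,"ay":0,"az":0,"hand":0.5},{"tx":0,"ty":0,"tz":25,"ax":0,"ay":0,"az":0,"hand":0.5},{"tx":0,"ty":0,"tz":25,"ax":0,"ay":0,"az":0,"hand":0.5},{"tx":0,"ty":0,"tz":15,"ax":0,"ay":0,"az":0,"hand":0.5},{"tx":0,"ty":0,"tz":9.5,"ax":0,"ay":0,"az":0,"hand":0.5},{"tx":0,"ty":0,"tz":0,"ax":0,"ay":0,"az":0,"hand":0.1},{"tx":0,"ty":0,"tz":0,"ax":0,"ay":0,"az":0,"hand":0.1},{"tx":0,"ty":0,"tz":0,"ax":0,"ay":0,"az":0,"hand":0.1},{"tx":0,"ty":0,"tz":0,"ax":0,"ay":0,"az":0,"hand":0.1}]'
python3 - <<'E'
from h import *
# arc rows for walls: outward (tool x for left) and up deltas of the tab point
for a0,n in ((.279,12),(.375,12),(0,16)):
    th=np.linspace(a0,1.6,n+1); o=67*np.cos(th)+4*np.sin(th); z=67*np.sin(th)-4*np.cos(th)
    print(a0,np.c_[np.diff(o),-np.diff(z)].round(1).tolist())
E
```

```text
time: 4.3
tool_pos: [533.7, 170.5, 31.7]
orientation: [179.9, 0.0, 109.2]
force: [-0.3, -0.9, 0.1]
finger_gap: 24.0
finger_force: 0.0
0.279 [[-2.0, -7.1], [-2.8, -6.8], [-3.5, -6.5], [-4.2, -6.1], [-4.8, -5.6], [-5.4, -5.0], [-5.9, -4.4], [-6.4, -3.7], [-6.8, -3.0], [-7.0, -2.2], [-7.2, -1.4], [-7.4, -0.6]]
0.375 [[-2.5, -6.4], [-3.1, -6.1], [-3.7, -5.8], [-4.3, -5.4], [-4.8, -4.9], [-5.3, -4.4], [-5.7, -3.8], [-6.0, -3.2], [-6.3, -2.6], [-6.6, -1.9], [-6.7, -1.3], [-6.8, -0.6]]
0 [[0.1, -6.7], [-0.6, -6.7], [-1.3, -6.6], [-1.9, -6.4], [-2.6, -6.2], [-3.2, -5.9], [-3.7, -5.6], [-4.3, -5.2], [-4.8, -4.7], [-5.2, -4.2], [-5.6, -3.7], [-5.9, -3.1], [-6.2, -2.5], [-6.4, -1.9], [-6.6, -1.2], [-6.7, -0.5]]
```

```bash
python3 -m inch '[{"tx":0,"ty":0,"tz":0,"ax":0,"ay":0,"az":0,"hand":0.1},{"tx":0,"ty":0,"tz":0,"ax":0,"ay":0,"az":0,"hand":0.1},{"tx":-2,"ty":0,"tz":-7.1,"ax":0,"ay":0,"az":0,"hand":0.1},{"tx":-2.8,"ty":0,"tz":-6.8,"ax":0,"ay":0,"az":0,"hand":0.1},{"tx":-3.5,"ty":0,"tz":-6.5,"ax":0,"ay":0,"az":0,"hand":0.1},{"tx":-4.2,"ty":0,"tz":-6.1,"ax":0,"ay":0,"az":0,"hand":0.1},{"tx":-4.8,"ty":0,"tz":-5.6,"ax":0,"ay":0,"az":0,"hand":0.1},{"tx":-5.4,"ty":0,"tz":-5,"ax":0,"ay":0,"az":0,"hand":0.1},{"tx":-5.9,"ty":0,"tz":-4.4,"ax":0,"ay":0,"az":0,"hand":0.1},{"tx":0,"ty":0,"tz":0,"ax":0,"ay":0,"az":0,"hand":0.1}]'
```

```text
time: 5.13
tool_pos: [543.4, 142.7, 72.9]
orientation: [179.9, 0.0, 109.2]
force: [5.1, -1.8, -3.2]
finger_gap: 19.6
finger_force: 30.0
```

```bash
python3 -m inch '[{"tx":-6.4,"ty":0,"tz":-3.7,"ax":0,"ay":0,"az":0,"hand":0.1},{"tx":-6.8,"ty":0,"tz":-3,"ax":0,"ay":0,"az":0,"hand":0.1},{"tx":-7,"ty":0,"tz":-2.2,"ax":0,"ay":0,"az":0,"hand":0.1},{"tx":-7.2,"ty":0,"tz":-1.4,"ax":0,"ay":0,"az":0,"hand":0.1},{"tx":-7.4,"ty":0,"tz":-0.6,"ax":0,"ay":0,"az":0,"hand":0.1},{"tx":-1.5,"ty":0,"tz":0,"ax":0,"ay":0,"az":0,"hand":0.1},{"tx":0,"ty":0,"tz":0,"ax":0,"ay":0,"az":0,"hand":0.1},{"tx":0,"ty":0,"tz":0,"ax":0,"ay":0,"az":0,"hand":0.1},{"tx":0,"ty":0,"tz":0,"ax":0,"ay":0,"az":0,"hand":0.1},{"tx":0,"ty":0,"tz":0,"ax":0,"ay":0,"az":0,"hand":0.1}]'
```

```text
time: 5.97
tool_pos: [555.2, 109.5, 84.4]
orientation: [179.9, 0.0, 109.3]
force: [0.4, -0.9, 10.1]
finger_gap: 16.2
finger_force: 44.4
```

Run:
```python
from cell import ctrl, optics, nets
import cv2,numpy as np
s=optics.snapshot("scene"); t=optics.snapshot("wrist")
a=cv2.resize(s["img"][120:270,230:340],(440,600),interpolation=cv2.INTER_CUBIC); b=cv2.resize(t["img"],(360,270))
c=np.zeros((600,800,3),np.uint8); c[:,:440]=a; c[:270,440:]=b; cv2.imwrite("pics/c3.png",c)
print(nets.recognise("left_tab",s)[:2]); print(ctrl.get_obs()["finger_gap"],ctrl.get_obs()["finger_force"])
```

```text
[{'location': [549.5, 114.7, 51.3], 'conf': 0.92}]
16.671328929449704 44.39102905103937
```

View pics/c3.png

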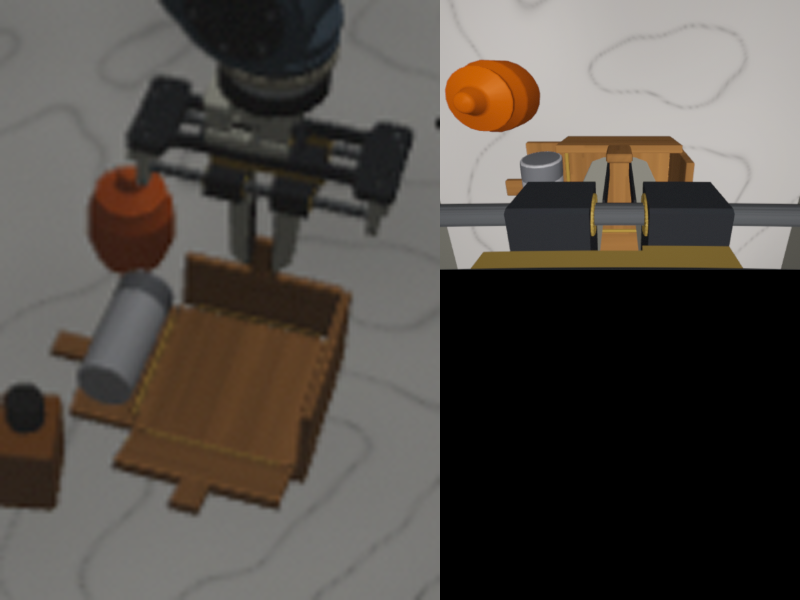

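The left wall stands upright with the tab still between the fingers, and the can is still on the front wall. Next I release and move to the right tab.

```bash
python3 -m inch '[{"tx":0,"ty":0,"tz":0,"ax":0,"ay":0,"az":0,"hand":0.5},{"tx":0,"ty":0,"tz":0,"ax":0,"ay":0,"az":0,"hand":0.5},{"tx":0,"ty":0,"tz":0,"ax":0,"ay":0,"az":0,"hand":0.5},{"tx":0,"ty":0,"tz":0,"ax":0,"ay":0,"az":0,"hand":0.5},{"tx":0,"ty":0,"tz":-25,"ax":0,"ay":0,"az":0,"hand":0.5},{"tx":0,"ty":0,"tz":-41,"ax":0,"ay":0,"az":0,"hand":0.5},{"tx":-38,"ty":0,"tz":0,"ax":0,"ay":0,"az":0,"hand":0.5},{"tx":-38,"ty":0,"tz":0,"ax":0,"ay":0,"az":0,"hand":0.5},{"tx":-38,"ty":0,"tz":0,"ax":0,"ay":0,"az":0,"hand":0.5},{"tx":-38,"ty":0,"tz":0,"ax":0,"ay":0,"az":0,"hand":0.5}]'
python3 -m inch '[{"tx":-38,"ty":0,"tz":0,"ax":0,"ay":0,"az":0,"hand":0.5},{"tx":0,"ty":0,"tz":0,"ax":0,"ay":0,"az":0,"hand":0.5},{"tx":0,"ty":0,"tz":0,"ax":0,"ay":0,"az":0,"hand":0.5},{"tx":0,"ty":0,"tz":0,"ax":0,"ay":0,"az":0,"hand":0.5},{"tx":0,"ty":0,"tz":0,"ax":0,"ay":0,"az":0,"hand":0.5},{"tx":0,"ty":0,"tz":0,"ax":0,"ay":0,"az":0,"hand":0.5},{"tx":0,"ty":0,"tz":0,"ax":0,"ay":0,"az":0,"hand":0.5},{"tx":0,"ty":0,"tz":0,"ax":0,"ay":0,"az":0,"hand":0.5},{"tx":0,"ty":0,"tz":0,"ax":0,"ay":0,"az":0,"hand":0.5},{"tx":0,"ty":0,"tz":0,"ax":0,"ay":0,"az":0,"hand":0.5}]'
python3 - <<'E'
from cell import ctrl, optics, nets
import cv2,numpy as np
from h import *
import h
o=ctrl.get_obs()
s=optics.snapshot("wrist"); cv2.imwrite("pics/w4.png",s["img"])
h.K["w"]=([325.8,278.5,208.7],.02558,s["cam_to_world"][:3])
O=(575.1,49.3,.3343)
for a in (.3,.375,.45): print(a,proj("w",org([wall("r",0,82,0,a),wall("r",61,50,0,a),wall("r",-61,50,0,a),wall("r",61,0,0,a),wall("r",-61,0,0,a)],O)).round().tolist())
w=O[2];R=np.array([[np.cos(w),-np.sin(w)],[np.sin(w),np.cos(w)]])
print(o["time"],o["tool_pos"],o["orientation"],"local",(o["tool_pos"][:2]-O[:2])@R)
t=optics.snapshot("scene")
for n,q in (("left_wall",t),("left_tab",t),("right_tab",s),("right_tab",t),("can",s),("can",t)): print(n,[(np.round(d["location"]).tolist(),round(d["conf"],2)) for d in nets.recognise(n,q)[:2]])
E
```

```text
time: 6.95
tool_pos: [604.5, -35.7, 149.0]
orientation: [-180.0, -0.0, 109.3]
force: [0.3, 0.4, 0.7]
finger_gap: 46.5
finger_force: 0.0
time: 7.78
tool_pos: [616.9, -69.9, 149.0]
orientation: [180.0, 0.0, 109.3]
force: [-0.1, -0.4, 0.1]
finger_gap: 46.7
finger_force: 0.0
0.3 [[278.0, 219.0], [346.0, 183.0], [211.0, 183.0], [347.0, 128.0], [211.0, 127.0]]
0.375 [[278.0, 219.0], [347.0, 183.0], [210.0, 182.0], [347.0, 128.0], [211.0, 127.0]]
0.45 [[278.0, 218.0], [348.0, 182.0], [209.0, 181.0], [347.0, 128.0], [211.0, 127.0]]
7.7833 [616.91744711 -69.85114934 148.97687361] [1.79997666e+02 1.81642962e-04 1.09270958e+02] local [   0.40799673 -126.27560656]
left_wall [([608.0, -37.0, 33.0], 0.71)]
left_tab [([552.0, 124.0, 95.0], 0.4)]
right_tab [([609.0, -35.0, 27.0], 0.84)]
right_tab [([607.0, -39.0, 32.0], 0.96), ([611.0, 429.0, 71.0], 0.73)]
can [([504.0, 17.0, 57.0], 0.95), ([510.0, -0.0, 22.0], 0.58)]
can [([507.0, -24.0, 53.0], 0.51)]
```

View pics/w4.png

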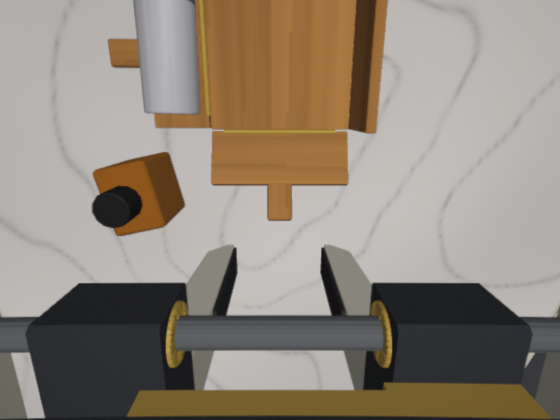

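The wrist view matches the model to within 2 px: tab tip at (280,219), wall corners at (211,183) and (348,183). I'll descend and grip the right tab.

```bash
python3 -m inch '[{"tx":0.5,"ty":0.5,"tz":25,"ax":0,"ay":0,"az":0,"hand":0.45},{"tx":0,"ty":0,"tz":30,"ax":0,"ay":0,"az":0,"hand":0.45},{"tx":0,"ty":0,"tz":30,"ax":0,"ay":0,"az":0,"hand":0.45},{"tx":0,"ty":0,"tz":20,"ax":0,"ay":0,"az":0,"hand":0.45},{"tx":0,"ty":0,"tz":8,"ax":0,"ay":0,"az":0,"hand":0.45},{"tx":0,"ty":0,"tz":0,"ax":0,"ay":0,"az":0,"hand":0.15},{"tx":0,"ty":0,"tz":0,"ax":0,"ay":0,"az":0,"hand":0.15},{"tx":0,"ty":0,"tz":0,"ax":0,"ay":0,"az":0,"hand":0.15},{"tx":0,"ty":0,"tz":0,"ax":0,"ay":0,"az":0,"hand":0.15},{"tx":0,"ty":0,"tz":0,"ax":0,"ay":0,"az":0,"hand":0.15}]'
python3 -m inch '[{"tx":0,"ty":0,"tz":0,"ax":0,"ay":0,"az":0,"hand":0.15},{"tx":2.5,"ty":0,"tz":-6.4,"ax":0,"ay":0,"az":0,"hand":0.15},{"tx":3.1,"ty":0,"tz":-6.1,"ax":0,"ay":0,"az":0,"hand":0.15},{"tx":3.7,"ty":0,"tz":-5.8,"ax":0,"ay":0,"az":0,"hand":0.15},{"tx":4.3,"ty":0,"tz":-5.4,"ax":0,"ay":0,"az":0,"hand":0.15},{"tx":4.8,"ty":0,"tz":-4.9,"ax":0,"ay":0,"az":0,"hand":0.15},{"tx":5.3,"ty":0,"tz":-4.4,"ax":0,"ay":0,"az":0,"hand":0.15},{"tx":5.7,"ty":0,"tz":-3.8,"ax":0,"ay":0,"az":0,"hand":0.15},{"tx":6,"ty":0,"tz":-3.2,"ax":0,"ay":0,"az":0,"hand":0.15},{"tx":0,"ty":0,"tz":0,"ax":0,"ay":0,"az":0,"hand":0.15}]'
```

```text
time: 9.02
tool_pos: [617.8, -69.9, 37.2]
orientation: [179.9, 0.1, 109.3]
force: [-1.5, -3.0, 3.3]
finger_gap: 21.0
finger_force: 30.0
time: 9.85
tool_pos: [605.4, -34.9, 76.8]
orientation: [180.0, -0.0, 109.3]
force: [0.7, 1.0, -0.0]
finger_gap: 19.7
finger_force: 30.0
```

```bash
python3 -m inch '[{"tx":6.3,"ty":0,"tz":-2.6,"ax":0,"ay":0,"az":0,"hand":0.15},{"tx":6.6,"ty":0,"tz":-1.9,"ax":0,"ay":0,"az":0,"hand":0.15},{"tx":6.7,"ty":0,"tz":-1.3,"ax":0,"ay":0,"az":0,"hand":0.15},{"tx":6.8,"ty":0,"tz":-0.6,"ax":0,"ay":0,"az":0,"hand":0.15},{"tx":1.5,"ty":0,"tz":0,"ax":0,"ay":0,"az":0,"hand":0.15},{"tx":0,"ty":0,"tz":0,"ax":0,"ay":0,"az":0,"hand":0.15},{"tx":0,"ty":0,"tz":0,"ax":0,"ay":0,"az":0,"hand":0.15},{"tx":0,"ty":0,"tz":0,"ax":0,"ay":0,"az":0,"hand":0.15},{"tx":0,"ty":0,"tz":0,"ax":0,"ay":0,"az":0,"hand":0.15},{"tx":0,"ty":0,"tz":0,"ax":0,"ay":0,"az":0,"hand":0.15}]'
python3 - <<'E'
from cell import ctrl
from h import *
o=ctrl.get_obs();O=(575.1,49.3,.3343)
w=O[2];R=np.array([[np.cos(w),-np.sin(w)],[np.sin(w),np.cos(w)]])
print((o["tool_pos"][:2]-O[:2])@R)
E
```

```text
time: 10.68
tool_pos: [596.4, -8.9, 83.4]
orientation: [180.0, -0.0, 109.3]
force: [-1.0, 0.5, 9.9]
finger_gap: 16.3
finger_force: 47.0
[  1.05225145 -61.96939869]
```

```bash
python3 -m inch '[{"tx":0,"ty":0,"tz":0,"ax":0,"ay":0,"az":0,"hand":0.5},{"tx":0,"ty":0,"tz":0,"ax":0,"ay":0,"az":0,"hand":0.5},{"tx":0,"ty":0,"tz":0,"ax":0,"ay":0,"az":0,"hand":0.5},{"tx":0,"ty":0,"tz":0,"ax":0,"ay":0,"az":0,"hand":0.5},{"tx":0,"ty":0,"tz":-25,"ax":0,"ay":0,"az":0,"hand":0.5},{"tx":0,"ty":0,"tz":-41,"ax":0,"ay":0,"az":0,"hand":0.8},{"tx":0,"ty":-30,"tz":-25,"ax":0,"ay":0,"az":0,"hand":0.8},{"tx":0,"ty":-30,"tz":0,"ax":0,"ay":0,"az":0,"hand":0.8},{"tx":0,"ty":-30,"tz":0,"ax":0,"ay":0,"az":0,"hand":0.8},{"tx":0,"ty":0,"tz":0,"ax":0,"ay":0,"az":0,"hand":0.8}]'
python3 - <<'E'
from cell import ctrl, optics, nets
import cv2,numpy as np
from h import *
import h
o=ctrl.get_obs()
s=optics.snapshot("wrist"); t=optics.snapshot("scene")
h.K["w"]=([325.8,278.5,208.7],.02558,s["cam_to_world"][:3])
O=(575.1,49.3,.3343)
b=s["img"].copy(); a=cv2.resize(t["img"][130:250,220:340],None,fx=2,fy=2,interpolation=cv2.INTER_CUBIC)
# overlay predicted can silhouette ends at local x=-88, y=-50,0,50
for y,c in ((-50,(0,0,255)),(0,(0,255,0)),(50,(255,0,0))):
    ph=np.linspace(0,2*np.pi,40); P=np.c_[-88+22*np.cos(ph),0*ph+y,40+22*np.sin(ph)]
    cv2.polylines(b,[proj("w",org(P,O)).round().astype(int)],True,c,1)
for sd in "lrf":
    P=[wall(sd,61,0,0,0 if sd=="f" else 1.571),wall(sd,61,50,0,0 if sd=="f" else 1.571),wall(sd,-61,50,0,0 if sd=="f" else 1.571),wall(sd,-61,0,0,0 if sd=="f" else 1.571)]
    cv2.polylines(b,[proj("w",org(P,O)).round().astype(int)],True,(0,255,255),1)
c=np.zeros((420,800,3),np.uint8); c[:,:560]=b; c[:240,560:]=a; cv2.imwrite("pics/c5.png",c)
w=O[2];R=np.array([[np.cos(w),-np.sin(w)],[np.sin(w),np.cos(w)]])
print(o["time"],o["tool_pos"],"local",(o["tool_pos"][:2]-O[:2])@R,o["finger_gap"])
E
```

```text
time: 11.52
tool_pos: [507.2, -40.1, 173.2]
orientation: [-179.9, -0.1, 109.2]
force: [-0.8, -0.0, 0.0]
finger_gap: 72.7
finger_force: 0.0
11.5167 [507.24751807 -40.07261372 173.23885434] local [-93.42005296 -62.1620229 ] 72.725088730337
```

View pics/c5.png

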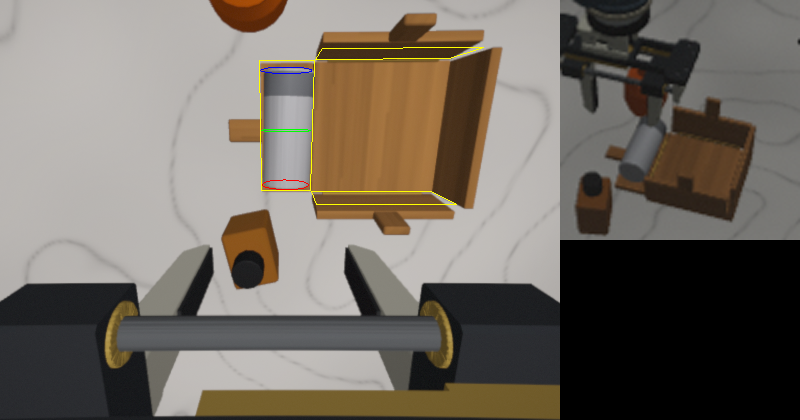

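Run:
```python
from cell import ctrl, optics
import cv2,numpy as np
from h import *
import h
s=optics.snapshot("wrist")
h.K["w"]=([325.8,278.5,208.7],.02558,s["cam_to_world"][:3]); O=(575.1,49.3,.3343)
b=s["img"]; f=4
c1=cv2.resize(b[0:75,300:500],None,fx=4,fy=4,interpolation=cv2.INTER_CUBIC); c2=cv2.resize(b[175:245,300:500],None,fx=4,fy=4,interpolation=cv2.INTER_CUBIC)
for sd,c,r0 in (("l",c1,0),("r",c2,175)):
  for a,col in ((1.571,(0,255,255)),(1.43,(0,255,0)),(1.3,(255,0,0))):
    P=[wall(sd,-61,0,0,a),wall(sd,-61,50,0,a),wall(sd,-11,50,0,a),wall(sd,-11,82,0,a),wall(sd,11,82,0,a),wall(sd,11,50,0,a),wall(sd,61,50,0,a),wall(sd,61,0,0,a)]
    cv2.polylines(c,[((proj("w",org(P,O))-[300,r0]+.5)*4).round().astype(int)],True,col,1)
cv2.imwrite("pics/c6.png",np.vstack([c1,c2]))
```

```text
(no output)
```

View pics/c6.png

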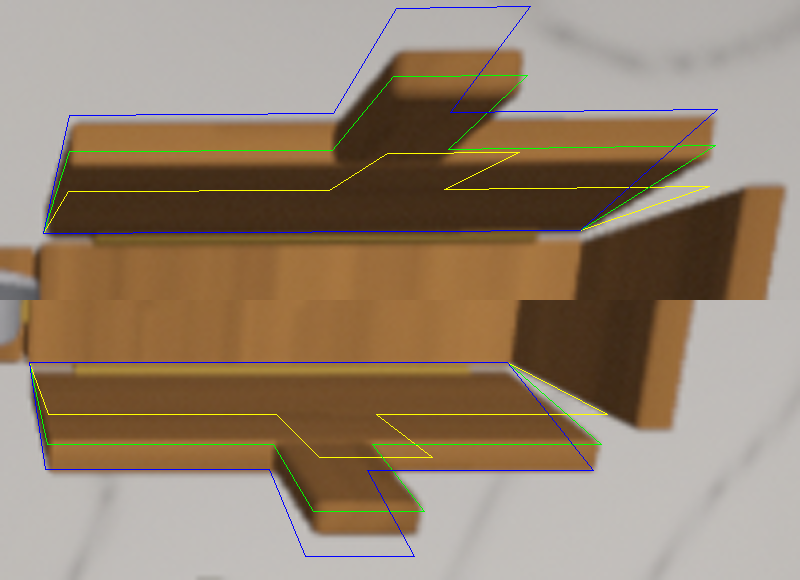

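Overlays put the side walls near 1.45–1.5 rad, just above the 1.43 limit. For margin, I'll push each tab in with closed fingers, right side first.

```bash
python3 -m inch '[{"tx":-13,"ty":31,"tz":0,"ax":0,"ay":0,"az":0,"hand":0},{"tx":-13,"ty":31,"tz":0,"ax":0,"ay":0,"az":0,"hand":0},{"tx":-12,"ty":31,"tz":0,"ax":0,"ay":0,"az":0,"hand":0},{"tx":0,"ty":0,"tz":27,"ax":0,"ay":0,"az":0,"hand":0},{"tx":0,"ty":0,"tz":27,"ax":0,"ay":0,"az":0,"hand":0},{"tx":0,"ty":0,"tz":27,"ax":0,"ay":0,"az":0,"hand":0},{"tx":0,"ty":0,"tz":0,"ax":0,"ay":0,"az":0,"hand":0},{"tx":0,"ty":0,"tz":0,"ax":0,"ay":0,"az":0,"hand":0},{"tx":5,"ty":0,"tz":0,"ax":0,"ay":0,"az":0,"hand":0},{"tx":5,"ty":0,"tz":0,"ax":0,"ay":0,"az":0,"hand":0}]'
python3 -m inch '[{"tx":3,"ty":0,"tz":0,"ax":0,"ay":0,"az":0,"hand":0},{"tx":3,"ty":0,"tz":0,"ax":0,"ay":0,"az":0,"hand":0},{"tx":2,"ty":0,"tz":0,"ax":0,"ay":0,"az":0,"hand":0},{"tx":1,"ty":0,"tz":0,"ax":0,"ay":0,"az":0,"hand":0},{"tx":1,"ty":0,"tz":0,"ax":0,"ay":0,"az":0,"hand":0},{"tx":1,"ty":0,"tz":0,"ax":0,"ay":0,"az":0,"hand":0},{"tx":1,"ty":0,"tz":0,"ax":0,"ay":0,"az":0,"hand":0},{"tx":0,"ty":0,"tz":0,"ax":0,"ay":0,"az":0,"hand":0},{"tx":0,"ty":0,"tz":0,"ax":0,"ay":0,"az":0,"hand":0},{"tx":0,"ty":0,"tz":0,"ax":0,"ay":0,"az":0,"hand":0}]'
```

```text
time: 12.5
tool_pos: [609.5, -34.9, 94.1]
orientation: [179.9, 0.1, 109.2]
force: [-0.2, -0.3, 0.4]
finger_gap: 12.3
finger_force: 0.0
time: 13.33
tool_pos: [605.4, -24.2, 94.1]
orientation: [179.9, 0.1, 109.3]
force: [-0.8, -2.7, 10.5]
finger_gap: 0.2
finger_force: 5.0
```

```bash
python3 -m inch '[{"tx":1,"ty":0,"tz":0,"ax":0,"ay":0,"az":0,"hand":0},{"tx":0,"ty":0,"tz":0,"ax":0,"ay":0,"az":0,"hand":0},{"tx":1,"ty":0,"tz":0,"ax":0,"ay":0,"az":0,"hand":0},{"tx":0,"ty":0,"tz":0,"ax":0,"ay":0,"az":0,"hand":0},{"tx":1,"ty":0,"tz":0,"ax":0,"ay":0,"az":0,"hand":0},{"tx":0,"ty":0,"tz":0,"ax":0,"ay":0,"az":0,"hand":0},{"tx":0,"ty":0,"tz":0,"ax":0,"ay":0,"az":0,"hand":0},{"tx":0,"ty":0,"tz":0,"ax":0,"ay":0,"az":0,"hand":0},{"tx":0,"ty":0,"tz":0,"ax":0,"ay":0,"az":0,"hand":0},{"tx":0,"ty":0,"tz":0,"ax":0,"ay":0,"az":0,"hand":0}]'
```

```text
time: 14.17
tool_pos: [604.5, -21.4, 94.3]
orientation: [179.9, 0.1, 109.3]
force: [-2.1, -3.3, 11.8]
finger_gap: 0.5
finger_force: 6.1
```

```bash
python3 -m inch '[{"tx":1,"ty":0,"tz":0,"ax":0,"ay":0,"az":0,"hand":0},{"tx":0,"ty":0,"tz":0,"ax":0,"ay":0,"az":0,"hand":0},{"tx":1,"ty":0,"tz":0,"ax":0,"ay":0,"az":0,"hand":0},{"tx":0,"ty":0,"tz":0,"ax":0,"ay":0,"az":0,"hand":0},{"tx":0,"ty":0,"tz":0,"ax":0,"ay":0,"az":0,"hand":0},{"tx":0,"ty":0,"tz":0,"ax":0,"ay":0,"az":0,"hand":0},{"tx":0,"ty":0,"tz":0,"ax":0,"ay":0,"az":0,"hand":0},{"tx":0,"ty":0,"tz":0,"ax":0,"ay":0,"az":0,"hand":0},{"tx":0,"ty":0,"tz":0,"ax":0,"ay":0,"az":0,"hand":0},{"tx":0,"ty":0,"tz":0,"ax":0,"ay":0,"az":0,"hand":0}]'
python3 - <<'E'
from cell import optics
import cv2
t=optics.snapshot("scene"); cv2.imwrite("pics/c7.png",cv2.resize(t["img"][150:250,240:340],(600,600),interpolation=cv2.INTER_CUBIC))
E
```

```text
time: 15.0
tool_pos: [604.1, -20.1, 94.5]
orientation: [179.8, 0.2, 109.3]
force: [-1.3, -4.9, 11.3]
finger_gap: 0.5
finger_force: 6.0
```

View pics/c7.png

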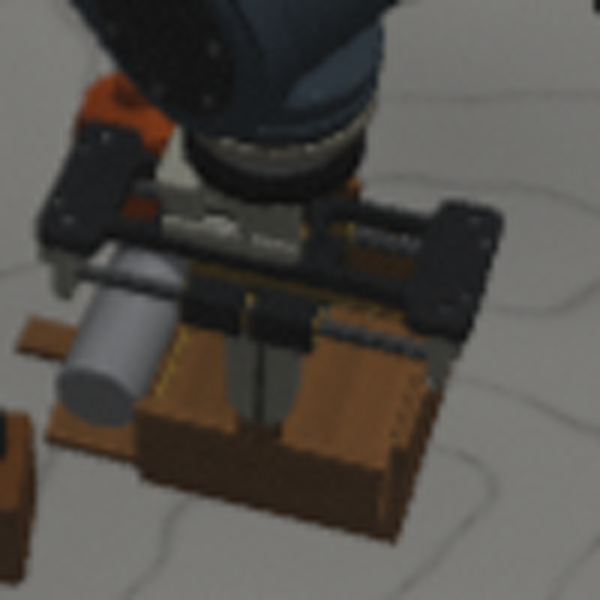

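```bash
python3 -m inch '[{"tx":-12,"ty":0,"tz":0,"ax":0,"ay":0,"az":0,"hand":0},{"tx":0,"ty":-4,"tz":-20,"ax":0,"ay":0,"az":0,"hand":0},{"tx":0,"ty":0,"tz":-25,"ax":0,"ay":0,"az":0,"hand":0},{"tx":40,"ty":0,"tz":0,"ax":0,"ay":0,"az":0,"hand":0},{"tx":40,"ty":0,"tz":0,"ax":0,"ay":0,"az":0,"hand":0},{"tx":40,"ty":0,"tz":0,"ax":0,"ay":0,"az":0,"hand":0},{"tx":40,"ty":0,"tz":0,"ax":0,"ay":0,"az":0,"hand":0},{"tx":31,"ty":0,"tz":0,"ax":0,"ay":0,"az":0,"hand":0},{"tx":0,"ty":0,"tz":25,"ax":0,"ay":0,"az":0,"hand":0},{"tx":0,"ty":0,"tz":20,"ax":0,"ay":0,"az":0,"hand":0}]'
python3 -m inch '[{"tx":-5,"ty":0,"tz":0,"ax":0,"ay":0,"az":0,"hand":0},{"tx":-5,"ty":0,"tz":0,"ax":0,"ay":0,"az":0,"hand":0},{"tx":-5,"ty":0,"tz":0,"ax":0,"ay":0,"az":0,"hand":0},{"tx":-3,"ty":0,"tz":0,"ax":0,"ay":0,"az":0,"hand":0},{"tx":-2,"ty":0,"tz":0,"ax":0,"ay":0,"az":0,"hand":0},{"tx":-2,"ty":0,"tz":0,"ax":0,"ay":0,"az":0,"hand":0},{"tx":-1,"ty":0,"tz":0,"ax":0,"ay":0,"az":0,"hand":0},{"tx":-1,"ty":0,"tz":0,"ax":0,"ay":0,"az":0,"hand":0},{"tx":0,"ty":0,"tz":0,"ax":0,"ay":0,"az":0,"hand":0},{"tx":0,"ty":0,"tz":0,"ax":0,"ay":0,"az":0,"hand":0}]'
python3 - <<'E'
from cell import ctrl
from h import *
o=ctrl.get_obs();O=(575.1,49.3,.3343)
w=O[2];R=np.array([[np.cos(w),-np.sin(w)],[np.sin(w),np.cos(w)]])
print((o["tool_pos"][:2]-O[:2])@R)
E
```

```text
time: 15.88
tool_pos: [539.9, 150.5, 92.6]
orientation: [179.9, 0.0, 109.4]
force: [0.9, 0.6, -0.6]
finger_gap: 0.7
finger_force: 0.0
time: 16.72
tool_pos: [548.7, 125.9, 93.8]
orientation: [179.9, 0.0, 109.2]
force: [-2.4, 0.1, 9.7]
finger_gap: 0.5
finger_force: 4.7
[ 0.18822506 81.03453689]
```

```bash
python3 -m inch '[{"tx":-1,"ty":0,"tz":0,"ax":0,"ay":0,"az":0,"hand":0},{"tx":-1,"ty":0,"tz":0,"ax":0,"ay":0,"az":0,"hand":0},{"tx":-1,"ty":0,"tz":0,"ax":0,"ay":0,"az":0,"hand":0},{"tx":-1,"ty":0,"tz":0,"ax":0,"ay":0,"az":0,"hand":0},{"tx":-1,"ty":0,"tz":0,"ax":0,"ay":0,"az":0,"hand":0},{"tx":-1,"ty":0,"tz":0,"ax":0,"ay":0,"az":0,"hand":0},{"tx":0,"ty":0,"tz":0,"ax":0,"ay":0,"az":0,"hand":0},{"tx":0,"ty":0,"tz":0,"ax":0,"ay":0,"az":0,"hand":0},{"tx":0,"ty":0,"tz":0,"ax":0,"ay":0,"az":0,"hand":0},{"tx":0,"ty":0,"tz":0,"ax":0,"ay":0,"az":0,"hand":0}]'
python3 - <<'E'
from cell import ctrl
from h import *
o=ctrl.get_obs();O=(575.1,49.3,.3343)
w=O[2];R=np.array([[np.cos(w),-np.sin(w)],[np.sin(w),np.cos(w)]])
print((o["tool_pos"][:2]-O[:2])@R, R.T@o["force"][:2])
E
```

```text
time: 17.55
tool_pos: [550.7, 120.2, 94.4]
orientation: [179.9, 0.0, 109.2]
force: [-4.0, 0.5, 14.7]
finger_gap: 0.4
finger_force: 7.7
[ 0.27363607 75.01228712] [-3.58048023  1.81665382]
```

```bash
python3 -m inch '[{"tx":12,"ty":0,"tz":0,"ax":0,"ay":0,"az":0,"hand":0.2},{"tx":0,"ty":0,"tz":-39,"ax":0,"ay":0,"az":0,"hand":0.82},{"tx":0,"ty":0,"tz":-39,"ax":0,"ay":0,"az":0,"hand":0.82},{"tx":-29.8,"ty":-18.6,"tz":0,"ax":0,"ay":0,"az":0,"hand":0.82},{"tx":-29.8,"ty":-18.6,"tz":0,"ax":0,"ay":0,"az":0,"hand":0.82},{"tx":-29.8,"ty":-18.6,"tz":0,"ax":0,"ay":0,"az":0,"hand":0.82},{"tx":-29.8,"ty":-18.6,"tz":0,"ax":0,"ay":0,"az":0,"hand":0.82},{"tx":-29.8,"ty":-18.6,"tz":0,"ax":0,"ay":0,"az":0,"hand":0.82},{"tx":0,"ty":0,"tz":0,"ax":0,"ay":0,"az":0,"hand":0.82},{"tx":0,"ty":0,"tz":0,"ax":0,"ay":0,"az":0,"hand":0.82}]'
cat > chk.py <<'E'
from cell import ctrl, optics
import cv2,numpy as np
from h import *
import h
o=ctrl.get_obs(); s=optics.snapshot("wrist"); g=cv2.GaussianBlur(cv2.cvtColor(s["img"],cv2.COLOR_BGR2GRAY),(3,3),0)
h.K["w"]=([325.8,278.5,208.7],.02558,s["cam_to_world"][:3]); O=(575.1,49.3,.3343)
A=np.arange(1.2,1.75,.03)
val=lambda P:cv2.remap(g,*[p.astype(np.float32).reshape(-1,1) for p in proj("w",org(P,O)).T],cv2.INTER_LINEAR).ravel()
print(A.round(2).tolist())
for sd in "lr":
  for x in (-40,30): print(sd,x,val([wall(sd,x,50,0,a) for a in A]).tolist())
# can profile across x at y=0,z=62.. ; along y at ridge
print("canx -130..60 step5",val([[x,10,40] for x in range(-130,65,5)]).tolist())
print("cany -70..70 step5",val([[-88,y,60] for y in range(-70,75,5)]).tolist())
w=O[2];R=np.array([[np.cos(w),-np.sin(w)],[np.sin(w),np.cos(w)]])
print(o["time"],(o["tool_pos"][:2]-O[:2])@R,o["tool_pos"][2],o["orientation"],o["finger_gap"])
E
python3 chk.py
```

```text
time: 18.38
tool_pos: [507.2, -41.1, 170.8]
orientation: [180.0, 0.0, 109.1]
force: [0.9, -0.1, 0.2]
finger_gap: 62.2
finger_force: 0.0
[1.2, 1.23, 1.26, 1.29, 1.32, 1.35, 1.38, 1.41, 1.44, 1.47, 1.5, 1.53, 1.56, 1.59, 1.62, 1.65, 1.68, 1.71, 1.74]
l -40 [185, 185, 185, 186, 186, 186, 168, 128, 122, 123, 124, 113, 60, 50, 50, 51, 51, 53, 89]
l 30 [183, 183, 183, 184, 184, 184, 166, 120, 115, 117, 120, 108, 60, 49, 48, 50, 49, 58, 119]
r -40 [191, 191, 190, 185, 153, 119, 115, 117, 121, 114, 92, 85, 83, 81, 82, 83, 82, 81, 95]
r 30 [192, 192, 192, 185, 154, 119, 115, 118, 121, 114, 94, 84, 82, 83, 83, 83, 84, 83, 90]
canx -130..60 step5 [165, 161, 161, 161, 131, 116, 144, 163, 176, 182, 181, 177, 168, 136, 123, 115, 110, 113, 115, 110, 115, 114, 113, 111, 124, 125, 127, 119, 118, 117, 124, 125, 123, 124, 130, 127, 117, 53, 55]
cany -70..70 step5 [189, 189, 188, 188, 141, 177, 178, 178, 178, 178, 179, 179, 180, 180, 181, 181, 181, 182, 182, 182, 120, 118, 119, 119, 134, 186, 187, 187, 187]
18.3833 [-93.82639683 -63.14123168] 170.8273514069687 [1.79963148e+02 1.59705471e-02 1.09076071e+02] 62.2294878518097
```

```bash
python3 -m inch '[{"tx":21,"ty":2,"tz":0,"ax":0,"ay":0,"az":0,"hand":0.82},{"tx":21,"ty":2,"tz":0,"ax":0,"ay":0,"az":0,"hand":0.82},{"tx":21,"ty":1.5,"tz":0,"ax":0,"ay":0,"az":0,"hand":0.82},{"tx":0,"ty":0,"tz":0,"ax":0,"ay":0,"az":0,"hand":0.82},{"tx":0,"ty":0,"tz":0,"ax":0,"ay":0,"az":0,"hand":0.82},{"tx":0,"ty":0,"tz":25,"ax":0,"ay":0,"az":0,"hand":0.82},{"tx":0,"ty":0,"tz":30,"ax":0,"ay":0,"az":0,"hand":0.82},{"tx":0,"ty":0,"tz":30,"ax":0,"ay":0,"az":0,"hand":0.82},{"tx":0,"ty":0,"tz":25,"ax":0,"ay":0,"az":0,"hand":0.82},{"tx":0,"ty":0,"tz":17,"ax":0,"ay":0,"az":0,"hand":0.82}]'
python3 chk.py | tail -1
```

```text
time: 19.27
tool_pos: [491.2, 21.4, 41.1]
orientation: [-179.9, -0.0, 109.3]
force: [0.3, -0.4, 0.2]
finger_gap: 76.2
finger_force: 0.0
19.2667 [-88.45989781   1.14843445] 41.1303007472668 [-1.79896389e+02 -3.85689027e-02  1.09261131e+02] 76.22516011858224
```

```bash
python3 -m inch '[{"tx":-1,"ty":5,"tz":-2,"ax":0,"ay":0,"az":0,"hand":0.82},{"tx":0,"ty":8,"tz":0,"ax":0,"ay":0,"az":0,"hand":0.82},{"tx":0,"ty":9,"tz":0,"ax":0,"ay":0,"az":0,"hand":0.82},{"tx":0,"ty":9,"tz":0,"ax":0,"ay":0,"az":0,"hand":0.82},{"tx":0,"ty":7,"tz":0,"ax":0,"ay":0,"az":0,"hand":0.82},{"tx":0,"ty":2,"tz":0,"ax":0,"ay":0,"az":0,"hand":0.82},{"tx":0,"ty":0,"tz":0,"ax":0,"ay":0,"az":0,"hand":0.82},{"tx":0,"ty":0,"tz":0,"ax":0,"ay":0,"az":0,"hand":0.82},{"tx":0,"ty":0,"tz":0,"ax":0,"ay":0,"az":0,"hand":0.82},{"tx":0,"ty":0,"tz":0,"ax":0,"ay":0,"az":0,"hand":0.82}]'
python3 - <<'E'
from cell import ctrl, optics, nets
from h import *
O=(575.1,49.3,.3343);w=O[2];R=np.array([[np.cos(w),-np.sin(w)],[np.sin(w),np.cos(w)]])
for c in ("scene","wrist","top"):
  s=optics.snapshot(c)
  for n in ("can",): print(c,n,[((np.array(d["location"][:2])-O[:2])@R,d["location"][2],round(d["conf"],2)) for d in nets.recognise(n,s)[:2]])
o=ctrl.get_obs(); print((o["tool_pos"][:2]-O[:2])@R)
E
```

```text
time: 20.15
tool_pos: [531.3, 33.3, 51.4]
orientation: [180.0, 0.1, 109.3]
force: [-21.2, -5.3, 68.3]
finger_gap: 76.5
finger_force: 34.7
scene can [(array([-67.22548962, -14.33644119]), 56.6, 0.95)]
wrist can []
top can [(array([137.26062922, 355.86425736]), 9.2, 0.64)]
[-46.67152548  -0.70955367]
```

Run:
```python
from cell import ctrl, optics
import cv2,numpy as np
s=optics.snapshot("scene"); t=optics.snapshot("wrist"); u=optics.snapshot("top")
c=np.zeros((600,800,3),np.uint8)
c[:,:480]=cv2.resize(s["img"][130:255,240:340],(480,600),interpolation=cv2.INTER_CUBIC)
c[:300,480:]=cv2.resize(t["img"][0:420,60:500],(320,300),interpolation=cv2.INTER_AREA)
c[300:,480:]=cv2.resize(u["img"][175:265,220:316],(320,300),interpolation=cv2.INTER_CUBIC)
cv2.imwrite("pics/c8.png",c); o=ctrl.get_obs(); print(o["tool_pos"],o["force"],o["finger_force"],o["wrist_torque"],o["orientation"])
```

```text
[531.28186134  33.31343274  51.41792946] [-20.37126754  -5.21975101  68.6464481 ] 34.67231959104538 [-1.97111812  6.32017835 -0.10581599] [1.79947822e+02 1.16436991e-01 1.09323830e+02]
```

View pics/c8.png

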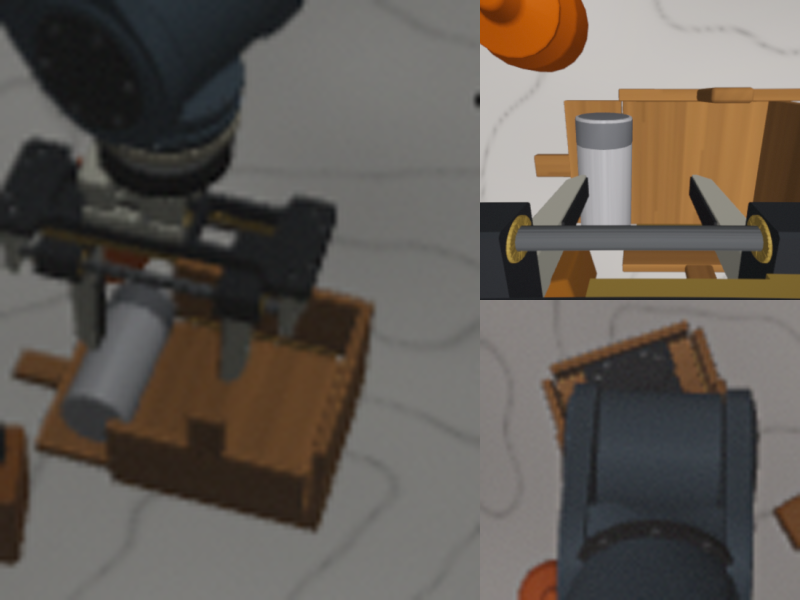

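The can sits near the hinge line with the rear finger against it. The high-friction pad is being dragged up by the rolling surface, so it jams. I'll back off, lift, and roll the can from its top with closed fingertips.

```bash
python3 -m inch '[{"tx":0,"ty":0,"tz":-4,"ax":0,"ay":0,"az":0,"hand":0.82},{"tx":0,"ty":-1,"tz":-4,"ax":0,"ay":0,"az":0,"hand":0.82},{"tx":0,"ty":-4,"tz":0,"ax":0,"ay":0,"az":0,"hand":0.82},{"tx":0,"ty":-8,"tz":0,"ax":0,"ay":0,"az":0,"hand":0.9},{"tx":0,"ty":-4,"tz":0,"ax":0,"ay":0,"az":0,"hand":0.9},{"tx":0,"ty":0,"tz":0,"ax":0,"ay":0,"az":0,"hand":0.9},{"tx":0,"ty":0,"tz":-20,"ax":0,"ay":0,"az":0,"hand":0.9},{"tx":0,"ty":0,"tz":-30,"ax":0,"ay":0,"az":0,"hand":0.9},{"tx":0,"ty":0,"tz":-30,"ax":0,"ay":0,"az":0,"hand":0.9},{"tx":0,"ty":0,"tz":-30,"ax":0,"ay":0,"az":0,"hand":0.9}]'
python3 -m inch '[{"tx":-30,"ty":0,"tz":0,"ax":0,"ay":0,"az":0,"hand":0.3},{"tx":-32,"ty":0,"tz":0,"ax":0,"ay":0,"az":0,"hand":0},{"tx":0,"ty":0,"tz":0,"ax":0,"ay":0,"az":0,"hand":0},{"tx":0,"ty":0,"tz":0,"ax":0,"ay":0,"az":0,"hand":0},{"tx":0,"ty":0,"tz":0,"ax":0,"ay":0,"az":0,"hand":0},{"tx":0,"ty":0,"tz":0,"ax":0,"ay":0,"az":0,"hand":0},{"tx":0,"ty":0,"tz":0,"ax":0,"ay":0,"az":0,"hand":0},{"tx":0,"ty":0,"tz":0,"ax":0,"ay":0,"az":0,"hand":0},{"tx":0,"ty":0,"tz":0,"ax":0,"ay":0,"az":0,"hand":0},{"tx":0,"ty":0,"tz":0,"ax":0,"ay":0,"az":0,"hand":0}]'
cat > can.py <<'E'
# can = low-saturation blob; fit its silhouette by model (x,y,yaw) in the wrist picture
from cell import ctrl, optics
import cv2,numpy as np,sys
from h import *
import h
from scipy.optimize import minimize
s=optics.snapshot("wrist"); h.K["w"]=([325.8,278.5,208.7],.02558,s["cam_to_world"][:3]); O=(575.1,49.3,.3343)
hsv=cv2.cvtColor(s["img"],cv2.COLOR_BGR2HSV); lab=((hsv[...,1]>110)&(hsv[...,2]>25)).astype(np.uint8) # wood
# mask of pixels over wood+can region: compare "not wood" inside the convex model outline
def mask(v):
    ph=np.linspace(0,2*np.pi,24); P=[]
    for e in (-50,50):
        P+= [[v[0]-e*np.sin(v[2])+22*np.cos(p)*np.cos(v[2]),v[1]+e*np.cos(v[2])+22*np.cos(p)*np.sin(v[2]),40+22*np.sin(p)] for p in ph]
    q=(proj("w",org(P,O))*8).astype(np.float32); m=np.zeros(lab.shape,np.uint8)
    cv2.fillConvexPoly(m,cv2.convexHull(q).round().astype(np.int32),1,shift=3); return m
zone=np.zeros(lab.shape,np.uint8)
cv2.fillConvexPoly(zone,proj("w",org([[-110,-58,18],[-110,58,18],[55,58,18],[55,-58,18]],O)).round().astype(np.int32),1)
zone[300:]=0
grey=(1-lab)
def cost(v): 
    m=mask(v); z=zone|m; return np.sum((m!=grey)&(z>0))
best=min(((cost((x,y,0)),x,y) for x in range(-90,42,4) for y in (-8,0,8)))
r=minimize(cost,[best[1],best[2],0],method="Nelder-Mead",options=dict(initial_simplex=[[best[1],best[2],0],[best[1]+5,best[2],0],[best[1],best[2]+5,0],[best[1],best[2],.08]],maxiter=150))
print("can local",r.x.round(2),"cost",r.fun,mask(r.x).sum())
o=ctrl.get_obs();w=O[2];R=np.array([[np.cos(w),-np.sin(w)],[np.sin(w),np.cos(w)]])
print(o["time"],(o["tool_pos"][:2]-O[:2])@R,o["tool_pos"][2],o["orientation"],o["finger_gap"],o["force"])
E
python3 can.py; python3 chk.py | grep can
```

```text
time: 21.43
tool_pos: [513.4, 28.2, 164.3]
orientation: [-179.9, -0.0, 109.2]
force: [0.6, -0.5, -0.5]
finger_gap: 83.5
finger_force: 0.0
time: 22.27
tool_pos: [534.1, -30.0, 163.3]
orientation: [-180.0, -0.0, 109.3]
force: [0.7, -0.4, 0.7]
finger_gap: 21.6
finger_force: 0.0
can local [-7.463e+01 -5.000e-02 -3.000e-02] cost 186.0 6394
22.3167 [-64.7195879  -61.63008235] 163.34351889672797 [ 1.79999153e+02 -5.64331202e-04  1.09268284e+02] 17.494383247494216 [-0.25518546 -0.07772336 -0.15752475]
canx -130..60 step5 [168, 168, 168, 167, 166, 130, 128, 112, 149, 170, 181, 191, 196, 186, 180, 161, 120, 121, 126, 119, 123, 124, 122, 120, 131, 133, 137, 128, 129, 127, 129, 136, 134, 132, 137, 139, 136, 60, 61]
cany -70..70 step5 [200, 199, 199, 199, 131, 163, 161, 160, 159, 158, 157, 155, 154, 154, 152, 152, 151, 150, 148, 148, 100, 99, 97, 95, 128, 196, 197, 197, 197]
```

```bash
python3 -m inch '[{"tx":31,"ty":5,"tz":0,"ax":0,"ay":0,"az":0.002,"hand":1},{"tx":30.5,"ty":5,"tz":0,"ax":0,"ay":0,"az":0,"hand":1},{"tx":0,"ty":0,"tz":0,"ax":0,"ay":0,"az":0,"hand":1},{"tx":0,"ty":0,"tz":0,"ax":0,"ay":0,"az":0,"hand":1},{"tx":0,"ty":0,"tz":0,"ax":0,"ay":0,"az":0,"hand":1},{"tx":0,"ty":0,"tz":0,"ax":0,"ay":0,"az":0,"hand":1},{"tx":0,"ty":0,"tz":0,"ax":0,"ay":0,"az":0,"hand":1},{"tx":0,"ty":0,"tz":0,"ax":0,"ay":0,"az":0,"hand":1},{"tx":0,"ty":0,"tz":20,"ax":0,"ay":0,"az":0,"hand":1},{"tx":0,"ty":0,"tz":30,"ax":0,"ay":0,"az":0,"hand":1}]'
python3 chk.py | tail -1
```

```text
time: 23.2
tool_pos: [525.3, 30.5, 114.9]
orientation: [179.7, 0.1, 109.1]
force: [-0.3, 0.4, 0.1]
finger_gap: 76.0
finger_force: 0.0
23.2 [-53.25196285  -1.42489015] 114.91592728344594 [1.79710911e+02 1.10422871e-01 1.09097019e+02] 76.03869925952287
```

```bash
python3 -m inch '[{"tx":1,"ty":0,"tz":0,"ax":0,"ay":0,"az":0,"hand":1},{"tx":0,"ty":0,"tz":0,"ax":0,"ay":0,"az":0,"hand":1},{"tx":0,"ty":0,"tz":0,"ax":0,"ay":0,"az":0,"hand":1},{"tx":0,"ty":0,"tz":0,"ax":0,"ay":0,"az":0,"hand":1},{"tx":0,"ty":0,"tz":0,"ax":0,"ay":0,"az":0,"hand":1},{"tx":0,"ty":0,"tz":25,"ax":0,"ay":0,"az":0,"hand":1},{"tx":0,"ty":0,"tz":25,"ax":0,"ay":0,"az":0,"hand":1},{"tx":0,"ty":0,"tz":15,"ax":0,"ay":0,"az":0,"hand":1},{"tx":0,"ty":0,"tz":7,"ax":0,"ay":0,"az":0,"hand":1},{"tx":0,"ty":0,"tz":0,"ax":0,"ay":0,"az":0,"hand":1}]'
python3 chk.py | tail -1
```

```text
time: 24.08
tool_pos: [522.6, 32.0, 40.6]
orientation: [-179.9, -0.0, 109.1]
force: [0.4, -0.5, 0.1]
finger_gap: 92.8
finger_force: 0.0
24.0833 [-55.25052092   0.82940595] 40.60340386721306 [-1.79912416e+02 -3.27972779e-02  1.09137834e+02] 92.78725201403051
```

```bash
python3 -m inch '[{"tx":0,"ty":4,"tz":0,"ax":0,"ay":0,"az":0,"hand":1},{"tx":0,"ty":8,"tz":-7,"ax":0,"ay":0,"az":0,"hand":1},{"tx":0,"ty":9,"tz":-9,"ax":0,"ay":0,"az":0,"hand":1},{"tx":0,"ty":0,"tz":0,"ax":0,"ay":0,"az":0,"hand":1},{"tx":0,"ty":0,"tz":0,"ax":0,"ay":0,"az":0,"hand":1},{"tx":0,"ty":0,"tz":0,"ax":0,"ay":0,"az":0,"hand":1},{"tx":0,"ty":0,"tz":0,"ax":0,"ay":0,"az":0,"hand":1},{"tx":0,"ty":0,"tz":0,"ax":0,"ay":0,"az":0,"hand":1},{"tx":0,"ty":0,"tz":0,"ax":0,"ay":0,"az":0,"hand":1},{"tx":0,"ty":0,"tz":0,"ax":0,"ay":0,"az":0,"hand":1}]'
python3 can.py
python3 - <<'E'
from cell import optics, nets
from h import *
O=(575.1,49.3,.3343);w=O[2];R=np.array([[np.cos(w),-np.sin(w)],[np.sin(w),np.cos(w)]])
for c in ("scene","wrist"):
  s=optics.snapshot(c); print(c,[((np.array(d["location"][:2])-O[:2])@R,d["location"][2],round(d["conf"],2)) for d in nets.recognise("can",s)[:2]])
E
```

```text
time: 24.97
tool_pos: [542.7, 38.8, 57.2]
orientation: [-180.0, -0.0, 109.1]
force: [0.7, 0.1, -0.7]
finger_gap: 92.4
finger_force: 0.0
can local [-5.981e+01 -1.070e+00 -2.000e-02] cost 3169.0 12536
25.0167 [-33.96050043   0.65780244] 57.22223149433383 [-1.79985054e+02 -5.21432507e-03  1.09131281e+02] 92.79970319168912 [ 0.5553515   0.54723094 -0.85060218]
scene [(array([-55.95174693,  -8.08962392]), 61.2, 0.66)]
wrist [(array([-54.94496311,   9.13351128]), 59.6, 0.9)]
```

The can rolled about 16 mm without jamming and now sits near x=-58. I'll repeat the same ratchet stroke.

```bash
python3 -m inch '[{"tx":0,"ty":-4,"tz":0,"ax":0,"ay":0,"az":0,"hand":1},{"tx":0,"ty":0,"tz":8,"ax":0,"ay":0,"az":0,"hand":1},{"tx":0,"ty":0,"tz":8.5,"ax":0,"ay":0,"az":0,"hand":1},{"tx":0,"ty":0,"tz":0,"ax":0,"ay":0,"az":0,"hand":1},{"tx":0,"ty":4,"tz":0,"ax":0,"ay":0,"az":0,"hand":1},{"tx":0,"ty":9,"tz":-9,"ax":0,"ay":0,"az":0,"hand":1},{"tx":0,"ty":9,"tz":-9,"ax":0,"ay":0,"az":0,"hand":1},{"tx":0,"ty":0,"tz":0,"ax":0,"ay":0,"az":0,"hand":1},{"tx":0,"ty":0,"tz":0,"ax":0,"ay":0,"az":0,"hand":1},{"tx":0,"ty":0,"tz":0,"ax":0,"ay":0,"az":0,"hand":1}]'
python3 -m inch '[{"tx":0,"ty":-4,"tz":0,"ax":0,"ay":0,"az":0,"hand":1},{"tx":0,"ty":0,"tz":9,"ax":0,"ay":0,"az":0,"hand":1},{"tx":0,"ty":0,"tz":9,"ax":0,"ay":0,"az":0,"hand":1},{"tx":0,"ty":0,"tz":0,"ax":0,"ay":0,"az":0,"hand":1},{"tx":0,"ty":4,"tz":0,"ax":0,"ay":0,"az":0,"hand":1},{"tx":0,"ty":9,"tz":-9,"ax":0,"ay":0,"az":0,"hand":1},{"tx":0,"ty":9,"tz":-9,"ax":0,"ay":0,"az":0,"hand":1},{"tx":0,"ty":0,"tz":0,"ax":0,"ay":0,"az":0,"hand":1},{"tx":0,"ty":0,"tz":0,"ax":0,"ay":0,"az":0,"hand":1},{"tx":0,"ty":0,"tz":0,"ax":0,"ay":0,"az":0,"hand":1}]'
python3 - <<'E'
from cell import optics, nets,ctrl
from h import *
O=(575.1,49.3,.3343);w=O[2];R=np.array([[np.cos(w),-np.sin(w)],[np.sin(w),np.cos(w)]])
for c in ("scene","wrist"):
  s=optics.snapshot(c); print(c,[((np.array(d["location"][:2])-O[:2])@R,d["location"][2],round(d["conf"],2)) for d in nets.recognise("can",s)[:2]])
o=ctrl.get_obs(); print((o["tool_pos"][:2]-O[:2])@R,o["tool_pos"][2])
E
```

```text
time: 26.05
tool_pos: [559.4, 44.7, 58.3]
orientation: [-180.0, -0.0, 109.1]
force: [-0.3, -0.2, 0.0]
finger_gap: 92.7
finger_force: 0.0
time: 26.88
tool_pos: [576.7, 50.7, 59.0]
orientation: [-179.9, -0.0, 109.1]
force: [-4.9, -0.9, 4.4]
finger_gap: 92.9
finger_force: 2.7
scene [(array([-26.35807996,  -3.65398697]), 60.8, 0.78)]
wrist [(array([-28.09365738,  11.76929968]), 60.9, 0.79)]
[1.92547877 0.78632484] 59.012906125883184
```

```bash
python3 -m inch '[{"tx":0,"ty":-2,"tz":0,"ax":0,"ay":0,"az":0,"hand":1},{"tx":0,"ty":-5,"tz":0,"ax":0,"ay":0,"az":0,"hand":1},{"tx":0,"ty":0,"tz":0,"ax":0,"ay":0,"az":0,"hand":1},{"tx":0,"ty":0,"tz":-20,"ax":0,"ay":0,"az":0,"hand":1},{"tx":0,"ty":0,"tz":-35,"ax":0,"ay":0,"az":0,"hand":1},{"tx":0,"ty":0,"tz":-40,"ax":0,"ay":0,"az":0,"hand":1},{"tx":-20,"ty":-20,"tz":-10,"ax":0,"ay":0,"az":0,"hand":0.6},{"tx":-20,"ty":-20,"tz":0,"ax":0,"ay":0,"az":0,"hand":0.5},{"tx":-20,"ty":-20,"tz":0,"ax":0,"ay":0,"az":0,"hand":0.5},{"tx":0,"ty":0,"tz":0,"ax":0,"ay":0,"az":0,"hand":0.5}]'
python3 can.py; python3 chk.py
python3 - <<'E'
from cell import optics,nets
for c in ("scene","top"):
  s=optics.snapshot(c)
  for n in ("jar","perfume"): print(c,n,[(d["location"],round(d["conf"],2)) for d in nets.recognise(n,s)[:1]])
E
```

```text
time: 27.92
tool_pos: [531.8, -31.0, 164.2]
orientation: [-180.0, 0.0, 109.0]
force: [-0.4, -0.3, -0.5]
finger_gap: 70.6
finger_force: 0.0
can local [-3.181e+01 -1.160e+00 -2.000e-02] cost 216.0 6432
27.9667 [-65.86986465 -60.55996379] 164.14900552749162 [1.79982530e+02 1.50347797e-02 1.08993651e+02] 67.12347798190403 [ 0.66218327  0.31898304 -0.78840472]
[1.2, 1.23, 1.26, 1.29, 1.32, 1.35, 1.38, 1.41, 1.44, 1.47, 1.5, 1.53, 1.56, 1.59, 1.62, 1.65, 1.68, 1.71, 1.74]
l -40 [187, 187, 187, 187, 187, 188, 173, 130, 123, 124, 126, 115, 62, 50, 50, 51, 51, 59, 93]
l 30 [185, 185, 185, 186, 186, 186, 173, 125, 117, 118, 122, 108, 62, 50, 48, 50, 50, 63, 92]
r -40 [182, 182, 183, 181, 150, 118, 115, 118, 122, 116, 93, 87, 85, 81, 82, 84, 84, 82, 89]
r 30 [193, 193, 193, 185, 149, 117, 116, 120, 123, 118, 97, 86, 84, 83, 84, 84, 85, 84, 85]
canx -130..60 step5 [152, 153, 156, 154, 152, 123, 120, 114, 118, 118, 120, 117, 113, 123, 117, 119, 114, 142, 156, 168, 181, 182, 175, 167, 138, 125, 127, 119, 121, 118, 122, 128, 126, 125, 128, 130, 127, 55, 57]
cany -70..70 step5 [190, 190, 190, 189, 119, 118, 118, 118, 119, 119, 119, 119, 119, 119, 118, 119, 119, 118, 118, 118, 118, 118, 118, 118, 118, 185, 188, 188, 188]
27.9667 [-65.86986465 -60.55996379] 164.14900552749162 [1.79982530e+02 1.50347797e-02 1.08993651e+02] 67.12347798190403
scene jar [([438.9, 96.6, 46.7], 0.82)]
scene perfume [([507.8, -114.5, 70.8], 0.87)]
top jar [([426.3, 121.7, 69.6], 0.69)]
top perfume []
```

Run:
```python
from h import *
from cell import ctrl
o=ctrl.get_obs(); O=(575.1,49.3,.3343)
p=org([-130,0,130],O)[0]; print(p,twist(o["tool_pos"],o["orientation"][2],p,19.15,16))
```

```text
[452.29677184   6.64595972 130.        ] [-0.0334 -6.1131  2.105   0.0982]
```

```bash
python3 -m inch '[{"tx":0,"ty":-6.1,"tz":2,"ax":0,"ay":0,"az":0.0982,"hand":0.5},{"tx":0,"ty":-6.1,"tz":2,"ax":0,"ay":0,"az":0.0982,"hand":0.5},{"tx":0,"ty":-6.1,"tz":2,"ax":0,"ay":0,"az":0.0982,"hand":0.5},{"tx":0,"ty":-6.1,"tz":2,"ax":0,"ay":0,"az":0.0982,"hand":0.5},{"tx":0,"ty":-6.1,"tz":2,"ax":0,"ay":0,"az":0.0982,"hand":0.5},{"tx":0,"ty":-6.1,"tz":2,"ax":0,"ay":0,"az":0.0982,"hand":0.5},{"tx":0,"ty":-6.1,"tz":2,"ax":0,"ay":0,"az":0.0982,"hand":0.5},{"tx":0,"ty":-6.1,"tz":2,"ax":0,"ay":0,"az":0.0982,"hand":0.5},{"tx":0,"ty":-6.1,"tz":2,"ax":0,"ay":0,"az":0.0982,"hand":0.5},{"tx":0,"ty":-6.1,"tz":2,"ax":0,"ay":0,"az":0.0982,"hand":0.5}]'
python3 -m inch '[{"tx":0,"ty":-6.1,"tz":2,"ax":0,"ay":0,"az":0.0982,"hand":0.5},{"tx":0,"ty":-6.1,"tz":2,"ax":0,"ay":0,"az":0.0982,"hand":0.5},{"tx":0,"ty":-6.1,"tz":2,"ax":0,"ay":0,"az":0.0982,"hand":0.5},{"tx":0,"ty":-6.1,"tz":2,"ax":0,"ay":0,"az":0.0982,"hand":0.5},{"tx":0,"ty":-6.1,"tz":2,"ax":0,"ay":0,"az":0.0982,"hand":0.45},{"tx":0,"ty":-6.1,"tz":2,"ax":0,"ay":0,"az":0.0982,"hand":0.45},{"tx":0,"ty":0,"tz":0,"ax":0,"ay":0,"az":0,"hand":0.45},{"tx":0,"ty":0,"tz":0,"ax":0,"ay":0,"az":0,"hand":0.45},{"tx":0,"ty":0,"tz":0,"ax":0,"ay":0,"az":0,"hand":0.45},{"tx":0,"ty":0,"tz":0,"ax":0,"ay":0,"az":0,"hand":0.45}]'
python3 - <<'E'
from cell import ctrl, optics
import cv2,numpy as np
from h import *
import h
o=ctrl.get_obs(); O=(575.1,49.3,.3343);w=O[2];R=np.array([[np.cos(w),-np.sin(w)],[np.sin(w),np.cos(w)]])
print(o["time"],(o["tool_pos"][:2]-O[:2])@R,o["tool_pos"],o["orientation"],o["joint_positions"],o["finger_gap"])
s=optics.snapshot("wrist"); print(s["cam_to_world"][:3,3])
h.K["w"]=([325.8,278.5,208.7],.02558,s["cam_to_world"][:3])
g=cv2.GaussianBlur(cv2.cvtColor(s["img"],cv2.COLOR_BGR2HSV),(3,3),0)[...,1]
val=lambda P:cv2.remap(g,*[p.astype(np.float32).reshape(-1,1) for p in proj("w",org(P,O)).T],cv2.INTER_LINEAR).ravel().tolist()
print("tab along y -20..20 step2 at x=-135",val([[-135,y,18] for y in range(-20,22,2)]),proj("w",org([[-135,0,18],[-144,0,18]],O)))
print("tab end x -160..-130 step 2",val([[x,0,18] for x in range(-160,-128,2)]))
print("wall end y 50..70 at x -90",val([[-90,y,18] for y in range(50,72,2)]),val([[-90,-y,18] for y in range(50,72,2)]))
E
```

```text
time: 29.15
tool_pos: [474.9, -21.2, 143.7]
orientation: [-180.0, 0.0, 52.6]
force: [0.2, 0.7, -1.1]
finger_gap: 47.0
finger_force: 0.0
time: 29.98
tool_pos: [452.7, 6.3, 131.9]
orientation: [180.0, -0.0, 19.2]
force: [0.5, 0.2, -0.5]
finger_gap: 41.7
finger_force: 0.0
29.9833 [-129.71178418   -0.4890367 ] [452.72948895   6.27856191 131.94933932] [ 1.79992140e+02 -1.53434647e-02  1.92452457e+01] [-5.09963045e+00  1.65858620e+01  1.13049936e+02 -1.08537391e-03
  5.03469833e+01  6.56558174e+01] 41.73790936595465
[526.45162589  30.61629915 303.03393519]
tab along y -20..20 step2 at x=-135 [9, 8, 8, 11, 89, 152, 155, 157, 156, 155, 154, 154, 154, 155, 131, 27, 9, 9, 9, 9, 9] [[276.12976801 208.40887459]
 [276.13206036 217.813918  ]]
tab end x -160..-130 step 2 [8, 8, 8, 8, 8, 8, 8, 8, 14, 95, 153, 154, 155, 153, 154, 155]
wall end y 50..70 at x -90 [154, 153, 154, 154, 122, 17, 9, 9, 9, 8, 8] [154, 154, 153, 153, 153, 153, 77, 9, 9, 9, 9]
```

```bash
python3 -m inch '[{"tx":2.5,"ty":1,"tz":15,"ax":0,"ay":0,"az":0,"hand":0.42},{"tx":0,"ty":0,"tz":25,"ax":0,"ay":0,"az":0,"hand":0.42},{"tx":0,"ty":0,"tz":25,"ax":0,"ay":0,"az":0,"hand":0.42},{"tx":0,"ty":0,"tz":16,"ax":0,"ay":0,"az":0,"hand":0.42},{"tx":0,"ty":0,"tz":11,"ax":0,"ay":0,"az":0,"hand":0.42},{"tx":0,"ty":0,"tz":8,"ax":0,"ay":0,"az":0,"hand":0.42},{"tx":0,"ty":0,"tz":6,"ax":0,"ay":0,"az":0,"hand":0.42},{"tx":0,"ty":0,"tz":0,"ax":0,"ay":0,"az":0,"hand":0.15},{"tx":0,"ty":0,"tz":0,"ax":0,"ay":0,"az":0,"hand":0.15},{"tx":0,"ty":0,"tz":0,"ax":0,"ay":0,"az":0,"hand":0.15}]'
```

```text
time: 30.87
tool_pos: [455.6, 6.2, 26.4]
orientation: [180.0, -0.1, 19.1]
force: [-0.7, 0.0, 0.4]
finger_gap: 23.3
finger_force: 0.0
```

```bash
python3 -m inch '[{"tx":0,"ty":0,"tz":0,"ax":0,"ay":0,"az":0,"hand":0.15},{"tx":0,"ty":0,"tz":0,"ax":0,"ay":0,"az":0,"hand":0.15},{"tx":0,"ty":0,"tz":-6.7,"ax":0,"ay":0,"az":0,"hand":0.15},{"tx":0.6,"ty":0,"tz":-6.7,"ax":0,"ay":0,"az":0,"hand":0.15},{"tx":1.3,"ty":0,"tz":-6.6,"ax":0,"ay":0,"az":0,"hand":0.15},{"tx":1.9,"ty":0,"tz":-6.4,"ax":0,"ay":0,"az":0,"hand":0.15},{"tx":2.6,"ty":0,"tz":-6.2,"ax":0,"ay":0,"az":0,"hand":0.15},{"tx":3.2,"ty":0,"tz":-5.9,"ax":0,"ay":0,"az":0,"hand":0.15},{"tx":3.7,"ty":0,"tz":-5.6,"ax":0,"ay":0,"az":0,"hand":0.15},{"tx":0,"ty":0,"tz":0,"ax":0,"ay":0,"az":0,"hand":0.15}]'
```

```text
time: 31.7
tool_pos: [469.1, 10.8, 71.2]
orientation: [179.9, -0.1, 19.1]
force: [0.7, 0.7, 0.6]
finger_gap: 13.7
finger_force: 0.0
```

```bash
cat > ft.py <<'E'
from cell import ctrl, optics,nets
import cv2,numpy as np
from h import *
import h
O=(576.5,48.5,.3343);w=O[2];R=np.array([[np.cos(w),-np.sin(w)],[np.sin(w),np.cos(w)]])
o=ctrl.get_obs(); print(o["time"],(o["tool_pos"][:2]-O[:2])@R,o["tool_pos"][2],o["finger_gap"],o["force"])
for c in ("scene","wrist"):
  s=optics.snapshot(c)
  for n in ("front_tab","front_wall","can"): print(c,n,[(((np.array(d["location"][:2])-O[:2])@R).round(),d["location"][2],round(d["conf"],2)) for d in nets.recognise(n,s)[:2]])
h.K["w"]=([325.8,278.5,208.7],.02558,s["cam_to_world"][:3])
g=cv2.GaussianBlur(cv2.cvtColor(s["img"],cv2.COLOR_BGR2HSV),(3,3),0)
A=np.arange(0,1.65,.05)
px=lambda P:proj("w",org(P,O))
for y in (-45,45):
  q=px([wall("f",y,50,0,a) for a in A])
  m=[cv2.remap(g[...,k],*[p.astype(np.float32).reshape(-1,1) for p in q.T],cv2.INTER_LINEAR).ravel().tolist() for k in (1,2)]
  print(y,q[0].round(),q[-1].round());print(" S",m[0]);print(" V",m[1])
E
python3 ft.py
```

```text
31.7 [-113.87065514   -0.36669722] 71.1602236720143 13.701651102734974 [0.74511723 0.66324739 0.62193634]
scene front_tab [(array([-92.,  -7.]), 16.8, 0.92)]
scene front_wall [(array([-93.,  -4.]), 19.2, 0.57)]
scene can [(array([-30.,  -1.]), 60.9, 0.63)]
wrist front_tab [(array([-88.,   1.]), 17.8, 0.61)]
wrist front_wall [(array([-86.,  -6.]), 17.6, 0.61)]
wrist can [(array([-33.,   2.]), 61.0, 0.91)]
-45 [339. 221.] [361. 158.]
 S [51, 16, 9, 8, 8, 8, 8, 9, 8, 8, 8, 8, 14, 58, 130, 150, 152, 152, 150, 150, 149, 152, 151, 151, 152, 151, 150, 150, 150, 150, 152, 153, 152]
 V [198, 209, 212, 213, 213, 213, 213, 213, 213, 213, 213, 212, 209, 196, 183, 181, 178, 175, 175, 175, 171, 168, 173, 178, 176, 176, 177, 178, 180, 177, 174, 167, 169]
45 [214. 221.] [190. 158.]
 S [59, 21, 12, 9, 8, 8, 8, 8, 7, 7, 7, 9, 19, 66, 131, 148, 150, 149, 151, 150, 151, 152, 150, 151, 150, 151, 152, 150, 151, 150, 151, 149, 147]
 V [195, 205, 210, 212, 212, 212, 212, 212, 212, 212, 212, 211, 205, 194, 187, 183, 181, 180, 179, 180, 178, 173, 168, 172, 177, 177, 177, 178, 174, 174, 173, 169, 178]
```

The front wall stayed flat: the fingertips slipped off the tab. I'll regrip lower and confirm the grip before lifting.

```bash
python3 -m inch '[{"tx":-6,"ty":0,"tz":0,"ax":0,"ay":0,"az":0,"hand":0.42},{"tx":-7,"ty":0,"tz":0,"ax":0,"ay":0,"az":0,"hand":0.42},{"tx":0,"ty":0.7,"tz":0,"ax":0,"ay":0,"az":0,"hand":0.42},{"tx":0,"ty":0,"tz":0,"ax":0,"ay":0,"az":0,"hand":0.42},{"tx":0,"ty":0,"tz":15,"ax":0,"ay":0,"az":0,"hand":0.42},{"tx":0,"ty":0,"tz":15,"ax":0,"ay":0,"az":0,"hand":0.42},{"tx":0,"ty":0,"tz":10,"ax":0,"ay":0,"az":0,"hand":0.42},{"tx":0,"ty":0,"tz":6,"ax":0,"ay":0,"az":0,"hand":0.42},{"tx":0,"ty":0,"tz":3,"ax":0,"ay":0,"az":0,"hand":0.42},{"tx":0,"ty":0,"tz":0,"ax":0,"ay":0,"az":0,"hand":0.15}]'
python3 -m inch '[{"tx":0,"ty":0,"tz":0,"ax":0,"ay":0,"az":0,"hand":0.15},{"tx":0,"ty":0,"tz":0,"ax":0,"ay":0,"az":0,"hand":0.15},{"tx":0,"ty":0,"tz":0,"ax":0,"ay":0,"az":0,"hand":0.15},{"tx":0,"ty":0,"tz":0,"ax":0,"ay":0,"az":0,"hand":0.15},{"tx":0,"ty":0,"tz":0,"ax":0,"ay":0,"az":0,"hand":0.15},{"tx":0,"ty":0,"tz":0,"ax":0,"ay":0,"az":0,"hand":0.15},{"tx":0,"ty":0,"tz":0,"ax":0,"ay":0,"az":0,"hand":0.15},{"tx":0,"ty":0,"tz":0,"ax":0,"ay":0,"az":0,"hand":0.15},{"tx":0,"ty":0,"tz":0,"ax":0,"ay":0,"az":0,"hand":0.15},{"tx":0,"ty":0,"tz":0,"ax":0,"ay":0,"az":0,"hand":0.15}]'
```

```text
time: 32.93
tool_pos: [455.5, 5.7, 20.6]
orientation: [-180.0, 0.0, 19.1]
force: [0.1, 0.9, 0.4]
finger_gap: 35.8
finger_force: 0.0
time: 33.77
tool_pos: [455.6, 5.7, 20.9]
orientation: [-180.0, 0.0, 19.1]
force: [0.5, -0.3, 0.2]
finger_gap: 14.0
finger_force: 0.0
```

Run:
```python
from cell import ctrl, optics
import cv2,numpy as np
from h import *
import h
from cell import ctrl
print(ctrl.nose_length)
s=optics.snapshot("wrist")
h.K["w"]=([325.8,278.5,208.7],.02558,s["cam_to_world"][:3]); O=(576.5,48.5,.3343)
hsv=cv2.cvtColor(s["img"],cv2.COLOR_BGR2HSV)
P=lambda x,y,z=18:proj("w",org([[x,y,z]],O))[0]
print(P(-128,0),P(-128,-30),P(-144,0),P(-112,0))
# coarse map: wood(#) grey-light(.) dark(x) around the tab
for x in range(-90,-160,-3):
    r=""
    for y in range(45,-46,-2):
        u,v=P(x,y).round().astype(int); 
        if not(0<=u<560 and 0<=v<420): r+=" "; continue
        H,S,V=hsv[v,u]; r+="#" if S>110 and V>60 else ("." if V>140 else "x")
    print(x,r)
```

```text
17.0
[274.56348468 252.86404861] [326.39469818 252.84495046] [274.66505081 277.79316787] [274.45582832 226.76276546]
-90 ##############################################
-93 ##############################################
-96 ##############################################
-99 ##############################################
-102 ##############################################
-105 ##############################################
-108 ##############################################
-111 ##############################################
-114 ..................##########..................
-117 ..................##########..................
-120 ..................##########..................
-123 ....................########x.................
-126 ................x..x########x.................
-129 ...................x########x......x..........
-132 ..............x....x########x.......x.........
-135 ...................x########xx...xx...........
-138 ...............x..xx########x.....xxxx........
-141 ...............x..xx########xx.......xx.......
-144 ...............x..xx........xx.x....x.x.......
-147 xxx.....xxxxxxx.x.xx........xx...xxxxxxx......
-150 xxxxxxxxxxxxxxx..xxx........xx...xxxxxxxxxxxxx
-153 xxxxxxxxxxxxxxx...xx........xxxx.xxxxxxxxxxxxx
-156 xxxxxxxxxxxxxxxxxxxx........xx...xxxxxxxxxxxxx
-159 xxxxxxxxxxxxxxx..xxx.........xx..xxxxxxxxxxxxx
```

```bash
python3 -m inch '[{"tx":0,"ty":0,"tz":0,"ax":0,"ay":0,"az":0,"hand":0.4},{"tx":0,"ty":0,"tz":0,"ax":0,"ay":0,"az":0,"hand":0.4},{"tx":0,"ty":0,"tz":2,"ax":0,"ay":0,"az":0,"hand":0.4},{"tx":0,"ty":0,"tz":0,"ax":0,"ay":0,"az":0,"hand":0},{"tx":0,"ty":0,"tz":0,"ax":0,"ay":0,"az":0,"hand":0},{"tx":0,"ty":0,"tz":0,"ax":0,"ay":0,"az":0,"hand":0},{"tx":0,"ty":0,"tz":0,"ax":0,"ay":0,"az":0,"hand":0},{"tx":0,"ty":0,"tz":0,"ax":0,"ay":0,"az":0,"hand":0},{"tx":0,"ty":0,"tz":0,"ax":0,"ay":0,"az":0,"hand":0},{"tx":0,"ty":0,"tz":0,"ax":0,"ay":0,"az":0,"hand":0}]'
```

```text
time: 34.65
tool_pos: [455.7, 5.7, 19.0]
orientation: [180.0, -0.0, 19.1]
force: [-0.4, 1.0, -0.2]
finger_gap: 0.6
finger_force: 0.0
```

Run:
```python
from cell import ctrl, optics
import cv2,numpy as np
from h import *
import h
o=ctrl.get_obs(); s=optics.snapshot("wrist"); cv2.imwrite("pics/w9.png",s["img"])
h.K["w"]=([325.8,278.5,208.7],.02558,s["cam_to_world"][:3])
t=o["tool_pos"]
for dz in (-17,-8,0,10,30,48): print(dz,proj("w",[t+[0,0,dz]])[0].round())
T=s["cam_to_world"]; print(T[:3,3]-t, T[2])
hsv=cv2.cvtColor(s["img"],cv2.COLOR_BGR2HSV)
for v in range(190,340,4):
    print(v,"".join(("#" if S>110 and V>60 else "." if V>185 else "o" if V>110 else "x") for H,S,V in hsv[v,190:370:3]))
```

```text
-17 [276. 244.]
-8 [276. 250.]
0 [276. 255.]
10 [276. 263.]
30 [275. 281.]
48 [275. 302.]
[ 73.81803836  24.16109328 171.07263356] [ 9.99976034e-04 -2.80373529e-01  9.59890454e-01  1.90024808e+02]
190 ############################################################
194 ############################################################
198 ############################################################
202 ############################################################
206 ############################################################
210 ############################################################
214 ############################################################
218 ############################################################
222 ############################################################
226 ############################################################
230 ......................o############.........................
234 ......................o############.........................
238 ......................o############.........................
242 ......................o############...................
[... 866 characters left out ...]
xxxxxxxxxxxxxxxxxxxxxxxxxxxxxxxxxxxxxxxxxxxxxxxxxx
302 xxxxxxxxxxxxxxxxxxxxxxxxxxxx#xx#xxxxxxxxxxxxxxxxxxxxxxxxxxxx
306 xxxxxxxxxxxxxxxxxxxxxxxxxxxx#xx##xxxxxxxxxxxxxxxxxxxxxxxxxxx
310 xxxxxxxxxxxxxxxxxxxxxxxxxxx##xx##xxxxxxxxxxxxxxxxxxxxxxxxxxx
314 xxxxxxxxxxxxxxxxxxxxxxxxxxx##xx##xxxxxxxxxxxxxxxxxxxxxxxxxxx
318 xxxxxxxxxxxxxxxxxxxxxxxxxxx##xx##xxxxxxxxxxxxxxxxxxxxxxxxxxx
322 xxxxxxxxxxxxxxxxxxxxxxxxxxx##xx##xxxxxxxxxxxxxxxxxxxxxxxxxxx
326 xxxxxxxxxxxxxxxxxxxxxxxxxxx##xx##xxxxxxxxxxxxxxxxxxxxxxxxxxx
330 xxxxxxxxxxxxxxxxxxxxxxxxxxx##oo##xxxxxxxxxxxxxxxxxxxxxxxxxxx
334 xxxxxxxxxxxxxxxxxxxxxxxxxxx##oo##xxxxxxxxxxxxxxxxxxxxxxxxxxx
338 xxxxxxxxxxxxxxxxxxxxxxxxxxx##oo##xxxxxxxxxxxxxxxxxxxxxxxxxxx
```

The fingers close to 0.6 mm above the tab with no force, so the real fingertips must be higher than the nominal 17 mm nose. That also explains the can jam. I'll open and go lower in steps while watching the force.

```bash
python3 -m inch '[{"tx":0,"ty":0,"tz":-3,"ax":0,"ay":0,"az":0,"hand":0.42},{"tx":0,"ty":0,"tz":0,"ax":0,"ay":0,"az":0,"hand":0.42},{"tx":0,"ty":0,"tz":0,"ax":0,"ay":0,"az":0,"hand":0.42},{"tx":0,"ty":0,"tz":0,"ax":0,"ay":0,"az":0,"hand":0.42},{"tx":0,"ty":0,"tz":0,"ax":0,"ay":0,"az":0,"hand":0.42},{"tx":0,"ty":0,"tz":0,"ax":0,"ay":0,"az":0,"hand":0.42},{"tx":0,"ty":0,"tz":3,"ax":0,"ay":0,"az":0,"hand":0.42},{"tx":0,"ty":0,"tz":2,"ax":0,"ay":0,"az":0,"hand":0.42},{"tx":0,"ty":0,"tz":1,"ax":0,"ay":0,"az":0,"hand":0.42},{"tx":0,"ty":0,"tz":0,"ax":0,"ay":0,"az":0,"hand":0.42}]'
```

```text
time: 35.53
tool_pos: [455.4, 5.7, 15.6]
orientation: [-180.0, 0.0, 19.1]
force: [-0.5, -0.3, -0.4]
finger_gap: 39.1
finger_force: 0.0
```

```bash
python3 -m inch '[{"tx":0,"ty":0,"tz":2,"ax":0,"ay":0,"az":0,"hand":0.42},{"tx":0,"ty":0,"tz":2,"ax":0,"ay":0,"az":0,"hand":0.42},{"tx":0,"ty":0,"tz":2,"ax":0,"ay":0,"az":0,"hand":0.42},{"tx":0,"ty":0,"tz":2,"ax":0,"ay":0,"az":0,"hand":0.42},{"tx":0,"ty":0,"tz":0,"ax":0,"ay":0,"az":0,"hand":0.42},{"tx":0,"ty":0,"tz":0,"ax":0,"ay":0,"az":0,"hand":0.42},{"tx":0,"ty":0,"tz":0,"ax":0,"ay":0,"az":0,"hand":0.42},{"tx":0,"ty":0,"tz":0,"ax":0,"ay":0,"az":0,"hand":0.42},{"tx":0,"ty":0,"tz":0,"ax":0,"ay":0,"az":0,"hand":0.42},{"tx":0,"ty":0,"tz":0,"ax":0,"ay":0,"az":0,"hand":0.42}]'
python3 -m inch '[{"tx":0,"ty":0,"tz":0,"ax":0,"ay":0,"az":0,"hand":0.15},{"tx":0,"ty":0,"tz":0,"ax":0,"ay":0,"az":0,"hand":0.15},{"tx":0,"ty":0,"tz":0,"ax":0,"ay":0,"az":0,"hand":0.15},{"tx":0,"ty":0,"tz":0,"ax":0,"ay":0,"az":0,"hand":0.15},{"tx":0,"ty":0,"tz":0,"ax":0,"ay":0,"az":0,"hand":0.15},{"tx":0,"ty":0,"tz":0,"ax":0,"ay":0,"az":0,"hand":0.15},{"tx":0,"ty":0,"tz":0,"ax":0,"ay":0,"az":0,"hand":0.15},{"tx":0,"ty":0,"tz":0,"ax":0,"ay":0,"az":0,"hand":0.15},{"tx":0,"ty":0,"tz":0,"ax":0,"ay":0,"az":0,"hand":0.15},{"tx":0,"ty":0,"tz":0,"ax":0,"ay":0,"az":0,"hand":0.15}]'
```

```text
time: 36.37
tool_pos: [455.7, 5.7, 8.0]
orientation: [180.0, -0.0, 19.1]
force: [-0.0, 1.4, -0.0]
finger_gap: 38.9
finger_force: 0.0
time: 37.2
tool_pos: [454.9, 7.1, 7.9]
orientation: [-179.9, 0.0, 19.1]
force: [-2.4, 14.7, 3.7]
finger_gap: 21.2
finger_force: 30.0
```

```bash
python3 -m inch '[{"tx":0,"ty":-1.5,"tz":0,"ax":0,"ay":0,"az":0,"hand":0.15},{"tx":0,"ty":0,"tz":-6.7,"ax":0,"ay":0,"az":0,"hand":0.15},{"tx":0.6,"ty":0,"tz":-6.7,"ax":0,"ay":0,"az":0,"hand":0.15},{"tx":1.3,"ty":0,"tz":-6.6,"ax":0,"ay":0,"az":0,"hand":0.15},{"tx":1.9,"ty":0,"tz":-6.4,"ax":0,"ay":0,"az":0,"hand":0.15},{"tx":2.6,"ty":0,"tz":-6.2,"ax":0,"ay":0,"az":0,"hand":0.15},{"tx":3.2,"ty":0,"tz":-5.9,"ax":0,"ay":0,"az":0,"hand":0.15},{"tx":3.7,"ty":0,"tz":-5.6,"ax":0,"ay":0,"az":0,"hand":0.15},{"tx":0,"ty":0,"tz":0,"ax":0,"ay":0,"az":0,"hand":0.15},{"tx":0,"ty":0,"tz":0,"ax":0,"ay":0,"az":0,"hand":0.15}]'
```

```text
time: 38.03
tool_pos: [467.8, 11.8, 52.8]
orientation: [-180.0, 0.0, 19.1]
force: [-2.1, 5.1, -0.2]
finger_gap: 21.1
finger_force: 30.0
```

```bash
python3 -m inch '[{"tx":4.3,"ty":0,"tz":-5.2,"ax":0,"ay":0,"az":0,"hand":0.15},{"tx":4.8,"ty":0,"tz":-4.7,"ax":0,"ay":0,"az":0,"hand":0.15},{"tx":5.2,"ty":0,"tz":-4.2,"ax":0,"ay":0,"az":0,"hand":0.15},{"tx":5.6,"ty":0,"tz":-3.7,"ax":0,"ay":0,"az":0,"hand":0.15},{"tx":5.9,"ty":0,"tz":-3.1,"ax":0,"ay":0,"az":0,"hand":0.15},{"tx":6.2,"ty":0,"tz":-2.5,"ax":0,"ay":0,"az":0,"hand":0.15},{"tx":6.4,"ty":0,"tz":-1.9,"ax":0,"ay":0,"az":0,"hand":0.15},{"tx":6.6,"ty":0,"tz":-1.2,"ax":0,"ay":0,"az":0,"hand":0.15},{"tx":6.7,"ty":0,"tz":-0.5,"ax":0,"ay":0,"az":0,"hand":0.15},{"tx":2,"ty":0,"tz":0,"ax":0,"ay":0,"az":0,"hand":0.15}]'
python3 -m inch '[{"tx":2,"ty":0,"tz":0,"ax":0,"ay":0,"az":0,"hand":0.15},{"tx":1,"ty":0,"tz":0,"ax":0,"ay":0,"az":0,"hand":0.15},{"tx":0,"ty":0,"tz":0,"ax":0,"ay":0,"az":0,"hand":0.15},{"tx":0,"ty":0,"tz":0,"ax":0,"ay":0,"az":0,"hand":0.15},{"tx":0,"ty":0,"tz":0,"ax":0,"ay":0,"az":0,"hand":0.15},{"tx":0,"ty":0,"tz":0,"ax":0,"ay":0,"az":0,"hand":0.15},{"tx":0,"ty":0,"tz":0,"ax":0,"ay":0,"az":0,"hand":0.15},{"tx":0,"ty":0,"tz":0,"ax":0,"ay":0,"az":0,"hand":0.15},{"tx":0,"ty":0,"tz":0,"ax":0,"ay":0,"az":0,"hand":0.15},{"tx":0,"ty":0,"tz":0,"ax":0,"ay":0,"az":0,"hand":0.15}]'
python3 ft.py | head -1
```

```text
time: 38.87
tool_pos: [519.5, 29.7, 80.3]
orientation: [-180.0, -0.0, 19.1]
force: [-5.0, 5.9, 7.9]
finger_gap: 17.3
finger_force: 35.0
time: 39.7
tool_pos: [522.4, 30.6, 80.5]
orientation: [-180.0, -0.1, 19.1]
force: [-2.8, 6.9, 5.5]
finger_gap: 17.2
finger_force: 32.8
39.7 [-57.02275726   0.84688836] 80.4917724727126 17.198916213843745 [-2.83840546  6.86920807  5.53144202]
```

```bash
python3 -m inch '[{"tx":-1,"ty":0,"tz":0,"ax":0,"ay":0,"az":0,"hand":0.5},{"tx":0,"ty":0,"tz":0,"ax":0,"ay":0,"az":0,"hand":0.5},{"tx":0,"ty":0,"tz":0,"ax":0,"ay":0,"az":0,"hand":0.5},{"tx":0,"ty":0,"tz":-15,"ax":0,"ay":0,"az":0,"hand":0.5},{"tx":0,"ty":0,"tz":-35,"ax":0,"ay":0,"az":0,"hand":0.5},{"tx":0,"ty":0,"tz":-30,"ax":0,"ay":0,"az":0,"hand":0},{"tx":-25,"ty":0,"tz":0,"ax":0,"ay":0,"az":0,"hand":0},{"tx":-25,"ty":0,"tz":0,"ax":0,"ay":0,"az":0,"hand":0},{"tx":0,"ty":0,"tz":0,"ax":0,"ay":0,"az":0,"hand":0},{"tx":0,"ty":0,"tz":0,"ax":0,"ay":0,"az":0,"hand":0}]'
python3 ft.py
```

```text
time: 40.93
tool_pos: [473.1, 12.9, 159.7]
orientation: [180.0, -0.1, 19.1]
force: [-0.7, -0.1, 0.0]
finger_gap: 17.5
finger_force: 0.0
40.9333 [-109.35302693    0.33971934] 159.69866060826755 17.5433503721796 [-0.68979363 -0.14193798  0.02651766]
scene front_tab [(array([ 0., 71.]), 56.0, 0.74)]
scene front_wall [(array([-65.,  -2.]), 61.0, 0.72)]
scene can [(array([-26.,  -4.]), 59.3, 0.59)]
wrist front_tab [(array([-67.,   1.]), 67.8, 0.67)]
wrist front_wall [(array([-63.,  -3.]), 70.2, 0.6)]
wrist can [(array([-32.,  -1.]), 56.4, 0.93), (array([-3., 68.]), 66.5, 0.71)]
-45 [323. 199.] [334. 152.]
 S [9, 9, 9, 9, 9, 9, 9, 9, 9, 9, 9, 9, 8, 8, 8, 8, 8, 9, 9, 9, 9, 9, 8, 8, 9, 9, 9, 39, 153, 154, 154, 160, 158]
 V [196, 196, 196, 196, 196, 196, 196, 196, 196, 196, 195, 195, 194, 193, 191, 189, 181, 174, 179, 189, 193, 195, 196, 196, 196, 197, 197, 178, 160, 165, 161, 101, 101]
45 [232. 199.] [221. 152.]
 S [9, 9, 9, 9, 9, 9, 9, 9, 9, 9, 9, 9, 9, 9, 9, 9, 9, 9, 9, 8, 9, 9, 9, 9, 9, 9, 10, 47, 153, 154, 153, 157, 158]
 V [195, 195, 195, 195, 195, 195, 195, 195, 195, 195, 195, 195, 195, 195, 195, 196, 196, 196, 196, 196, 196, 196, 196, 196, 197, 197, 197, 176, 159, 165, 162, 102, 99]
```

```bash
python3 -c "
from cell import ctrl
print(ctrl.job_done())"
```

```text
the job is handed in; nothing more can be done
None
```

I handed the job in at about 41 s: by camera estimate all three walls stand at about 1.5 rad (limit 1.43) with the can lying on the base at x ≈ -32 mm, but I could not check the can's turn angle directly, and no verdict came back.

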